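# Load a counting plate under the sprung clips of a reading stand

## Robot

A 6-joint arm with a two-finger parallel gripper is mounted at the origin on a cart in front of the work surface, level with it; the furniture and walls round the work are solid. World frame = base frame: x ahead of the robot, y to its left, z up, the work surface at z = 0. Lengths are in m, angles in rad, forces in N, time in s.
With the tool pointing down it reaches from about 0.35 to 0.975 m from the base axis. Payload 4.9 kg.
Tool frame: the origin (TCP) lies on the centre line of the jaws, within the pads' length; the fingertips stand 11 mm ahead of it and the grasp point (between the pads) lies 8 mm behind it; z points along the fingers, y is the direction in which the jaws open and shut (so a half turn about z gives the same grasp; the last joint's range is limited). The gripper opens to 85 mm and grips with 20 to 120 N. Pads are 22 mm wide; open, the fingers measure 114 mm over their backs; the gripper's body (76 mm by 85 mm) begins 54 mm behind the grasp point. The pads swing forward as they close: fully open they stand 13 mm farther back than shut.
Start: joints at [1.19, 0.053, 1.613, -0, 1.476, -0.119], TCP at [0.162, 0.604, 0.222] pointing down, gripper open.
Joint ranges: [-3.01, 3.01], [-1.01, 2.22], [0.06, 2.58], [-1.02, 4.17], [0.09, 2.62], [-3.14, 3.14]. Speed limits (rad/s): [2.57, 2.57, 3.14, 3.14, 3.14, 3.14].

## Interface

Orientations are given as a rotation vector (axis times angle).
In Python, from station import ctrl gives the robot as it stands.
- The arm moves only by the tool send_rows, never from a script. Its argument "series" is a list of rows, each an object of numbers: "tx", "ty", "tz": the shift along the tool's x, y, z in cm; "wx", "wy", "wz": the turn, a rotation vector about the tool's x, y, z in rad; "jaw": the closure, from 0 (fully open) to 1 (shut). In form: [{"tx": .., "ty": .., "tz": .., "wx": .., "wy": .., "wz": .., "jaw": ..}, ...]. A call has 1 to 5 rows; each row shifts and turns the pose as measured when the row begins, along the tool's axes as they then stand; what a row does not reach is not made up. A row lasts 1/8 s, in which the tool goes at most 62.5 mm and 10.7 degrees, less where a joint would pass 70% of its speed; a pose out of reach is approached as far as the arm can. A call is refused whole if a number of a shift passes 6.25 or a number of a turn 0.188, either way. A call with a gripper value outside its range is refused whole. The fingers move at their own pace and stop on an object; "squeeze" is the grip in N (left out, the last holds). Time passes only in rows, so rows that do not move let the fingers close. It gives the time, the measured TCP pose, the force and the opening at its end, in the units of the state.
- ctrl.get_obs(): the state, without advancing time (a new reading comes with each control period).
- ctrl.get_image(name): name is "side" or "top"; returns the picture (400x640x3 uint8, red, green, blue); there is no depth.
- ctrl.camera_info(name): a dict with "mtx" (3x3 intrinsics, pixels), "k1" (the pictures are not rectified: a ray, as slopes to the right and down, at radius r is drawn at 1 + k1 r^2 times it, then the intrinsics apply), "R" (3x3) and "t" (3): a world point X has camera coordinates R X + t. Camera axes: x right, y down, z forward; pixel columns grow to the right and rows downward; lengths in m; the calibration is good to about 2 mm. A picture is of the moment at which its call begins. camera_info takes no time and is no camera call.
- ctrl.finish_job(): hands the job in, once; it reports no verdict.
The state is a dict: "t": time; "q": joint angles; "dq": joint speeds; "effort": joint torques, N m; "tool_pos": TCP position; "tool_rot": TCP orientation; "contact_force": force on the tool from outside, world axes, zero at the start; "wrist_torque": the same for the moment, N m; "opening": finger opening in m.
Only numpy, scipy, OpenCV 4.12 (cv2) and the standard library are available. Lean on these libraries where they do the work, as an engineer would, in place of code of your own. Each camera call takes 0.05 s, during which the arm holds its last target.

## Task

Load the counting plate into the reading stand: swing the magnifier aside to the left until it is well clear of the plate's way, then slide the blue-framed plate over against the side fence and on under the two sprung clips until it is fully home against the end stop and both clips have snapped down behind it. Then swing the magnifier all the way back over the plate, and leave the bottles and the beaker on the bench where they are.

Things in the scene. Friction and masses are not known exactly. Their poses are not given: they have to be found in the camera images.
- stand: Reading stand, fixed: grey base, flat aluminium deck 35 mm above the bench. Origin on the bench under the centre of the plate's home place; +x from the loading ledge (front, nearest the robot) to the end stop, +y left, z up. In its frame, mm: deck x -147 to 79, y -98 to 82; open loading ledge x -147 to -56; magnifier post, 11 thick, at x 55, y 68.
- home (a point): Centre of the plate's home place, on the deck. A home plate has its origin here and lies parallel with the stand. In the stand frame, mm: front face of the end stop (steel bar, 6 high) at x 30; inner face of the side fence (steel bar on the left, 7 high, x -144 to 34) at y 51.5. Between the clips (y -35 to 35) the way to the plate's rear edge is open from above.
- plate: Counting plate: gridded glass in a blue frame, a flat rigid slab 60 (its x) by 100 (its y) by 8 mm, about 0.12 kg, loose. Origin: centre of its underside. It lies flat on the loading ledge, centre 82 to 94 mm in front of home and 12 to 40 mm right of its track, askew by up to 0.2 rad. Pushed along the stand's +x it goes in, long +x edge first.
- clip_left (a joint): Left sprung steel clip (stand y 40, 10 mm wide), rad: 0 = nose down at the deck, about 0.1 = riding on the plate. Hinged behind the end stop, it runs over the home place to its nose at stand x -33 mm, then a lip rises to 16 mm above the deck at x -56 and leads the plate in. Both clips together take 2 to 6 N. When the plate is home (rear edge x -30) the nose drops behind it, back to 0.
- clip_right (a joint): Right sprung steel clip (stand y -40), the same.
- lens_arm (a joint): Magnifier swing angle, rad: 0 = lens right over the plate's home place (a stop), growing clockwise seen from above, out over the left side of the stand, to 2.0 (a stop); beyond 1.2 it is clear of the plate's way. Light, some friction (about 0.4 N at the knob); it stays where it is left. Starts at 0 to 0.3.
- lens_hinge (a point): Point on the vertical swing axis of the magnifier, at the height of its arm (104 mm above the bench).
- lens_knob (a point): Centre of the top of the red upright knob at the outer end of the magnifier, 131.5 mm from the swing axis, 146 mm above the bench. The knob is a round peg 13 to 15 mm thick, its free length from 108 to 146 mm above the bench; it may be gripped from above or pushed from the side.
- lens_centre (a point): Centre of the magnifier's lens, 87.5 mm from the swing axis, on the line from axis to knob; the black round frame is 68 mm wide and 9 mm thick, its underside 99.5 mm above the bench.
- drop_bottle: Small amber drop bottle with white cap, 40 mm wide, 81 mm high, loose, on the bench right of the stand; a bystander. Origin at the centre of its underside.
- weigh_bottle: Small glass weighing bottle with knob lid, 37 mm wide, 52 mm high, loose, on the bench right of the stand; a bystander. Origin at the centre of its underside.
- beaker: Empty glass beaker, 67 mm wide, 86 mm high, loose, on the bench right of the stand; a bystander. Origin at the centre of its underside.
- stirrer_hotplate: Grey magnetic stirrer with hotplate, fixed equipment, not to be used: about 200 mm deep, 170 mm wide and 120 mm high, on the bench to the right of the stand, beside the way from the robot's start to the stand. Origin near the centre of its underside.
Things that resemble listed ones, but are neither listed nor needed, are in the scene too. Leave any brown look-alike of the plate alone.

How it is judged:
On the way, in this order (a step that is already met when the one before it is completed fails the run):
1. the magnifier is swung well aside (beyond 1.1 rad), the plate not yet under the clips (value of joint lens_arm above 1.1 rad and x of plate in the frame of home below -0.06 m), for 0.2 s.
2. the plate lies home against the end stop, beside the fence, and both clips have snapped down behind it (x of plate in the frame of home between -0.004 and 0.003 m and y of plate in the frame of home between -0.008 and 0.008 m and value of joint each of clip_left, clip_right below 0.025 rad), for 0.2 s.
At the end, for the whole second after the job is handed in: The plate lies flat and at rest on the deck, home: within 4 mm of the end stop, within 8 mm of its place beside the fence and parallel with the stand to 0.06 rad; both clips are down behind it (below 0.025 rad) and the magnifier is back over it (below 0.15 rad) (all of step 2 and z of plate in the frame of home below 0.003 m and angle between the x axis of plate and the x axis of stand, either way round below 0.06 rad and angle between plate's own z axis and vertical below 0.05 rad and value of joint lens_arm below 0.15 rad and linear speed of plate below 0.01 m/s); the robot touches nothing.
It fails at once if a bystander is pushed or knocked over (moved more than 30 mm) (distance of any of drop_bottle, weigh_bottle, beaker from where it was at the start of the episode above 0.03 m).
It also fails if it takes over 69 s, if anything falls off the work surface, if the arm or the gripper's body presses on something with over 40 N, if the wrist force passes 120 N, or if a joint passes its speed limit or range.

## Working session

There is one attempt and no reset: what is moved stays moved. The work goes in short steps, Python scripts to look and compute and a tool call to move; the robot and the scene stay as the last step left them, time stands still between calls to the robot, and variables do not carry over. Pictures are saved under pics/ and viewed, and the job is handed in when it is done.

Besides the shell and the picture viewer there is one more tool, called after "Call:" as name(argument=value, ...) on one line, values as JSON. send_rows: Moves the arm, as the interface text tells. Its arguments: {"type":"object","properties":{"series":{"type":"array"},"squeeze":{"type":"number"}},"required":["series"]}

```bash
mkdir -p pics; ls; python3 - <<'E'
from station import ctrl
import cv2
for n in("side","top"):
    im=ctrl.get_image(n); cv2.imwrite(f"pics/{n}0.png",im[:,:,::-1])
    print(n,ctrl.camera_info(n))
print(ctrl.get_obs())
E
```

```text
pics
side {'mtx': array([[458.59429388,   0.        , 313.08146811],
       [  0.        , 458.59429388, 195.64677415],
       [  0.        ,   0.        ,   1.        ]]), 'k1': -0.03487390969082437, 'R': array([[ 0.82708284, -0.56207924,  0.00095356],
       [-0.2552102 , -0.37704464, -0.89033987],
       [ 0.50080109,  0.73614147, -0.45529551]]), 't': array([-0.43676354,  0.25625474,  0.83063705])}
top {'mtx': array([[406.78224498,   0.        , 317.54355713],
       [  0.        , 406.78224498, 199.23320076],
       [  0.        ,   0.        ,   1.        ]]), 'k1': -0.02768849502059549, 'R': array([[ 0.02214568, -0.99964918,  0.01452899],
       [-0.99779004, -0.02301047, -0.06233418],
       [ 0.06264663, -0.01311645, -0.99794958]]), 't': array([0.01907598, 0.58815839, 1.29282611])}
{'t': 0.1, 'q': array([ 1.19001333e+00,  5.32876230e-02,  1.61418669e+00, -1.71729561e-05,
        1.47598239e+00, -1.19029524e-01]), 'dq': array([-0.00144499,  0.00098941, -0.00243839, -0.00167846, -0.00018869,
       -0.00104591]), 'effort': array([-3.34794195e-04, -3.94906712e+01, -3.71361709e+01, -8.81671644e-05,
        3.94283808e-03, -8.54761595e-06]), 'tool_pos': array([0.16153573, 0.60315386, 0.22067004]), 'tool_rot': array([-4.09927894e-01, -3.11428373e+00,  2.84331422e-03]), 'contact_force': array([0.09357027, 0.3820663 , 1.13496995]), 'wrist_torque': array([-1.20496239e-02,  3.29230061e-02, -6.30018345e-05]), 'opening': 0.08529488801690778}
```

View pics/side0.png

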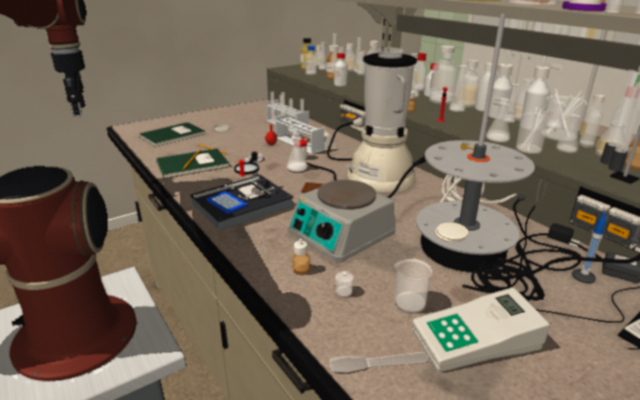

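View pics/top0.png

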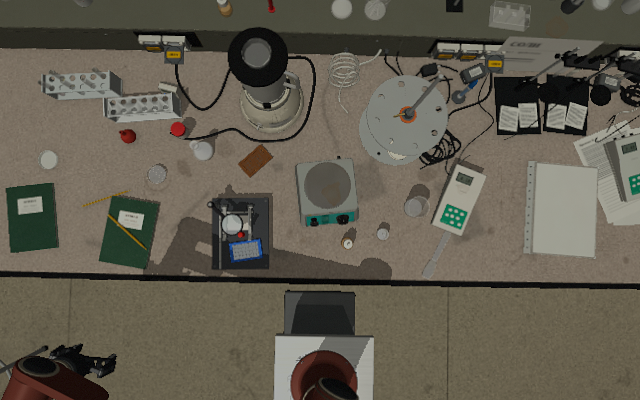

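```bash
python3 - <<'E'
import cv2
t=cv2.imread("pics/top0.png")[185:280,190:290]; cv2.imwrite("pics/t0c.png",cv2.resize(t,None,fx=6,fy=6,interpolation=cv2.INTER_CUBIC))
t=cv2.imread("pics/side0.png")[145:230,180:300]; cv2.imwrite("pics/s0c.png",cv2.resize(t,None,fx=6,fy=6,interpolation=cv2.INTER_CUBIC))
E
```

```text
(no output)
```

View pics/t0c.png

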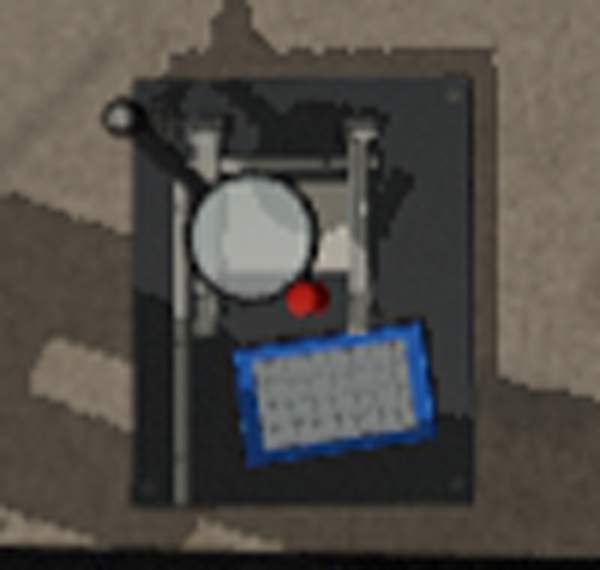

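View pics/s0c.png

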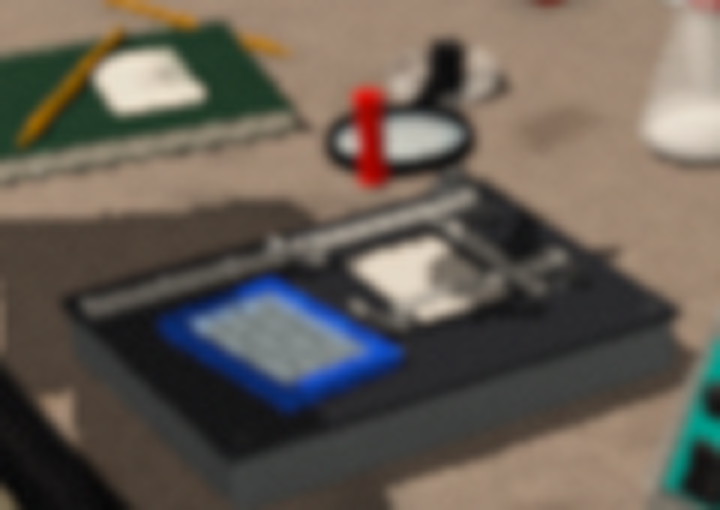

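```bash
cat > h.py <<'E'
import numpy as np, cv2
from station import ctrl
def ray(n,px):
    c=ctrl.camera_info(n); d=np.array([c['k1'],0,0,0,0])
    p=cv2.undistortPoints(np.array([[px]],float),c['mtx'],d)[0,0]
    R,t=c['R'],c['t']; return -R.T@t, R.T@np.array([p[0],p[1],1])
def at(n,px,z):
    o,d=ray(n,px); return o+d*(z-o[2])/d[2]
def proj(n,X):
    c=ctrl.camera_info(n)
    return cv2.projectPoints(np.array(X,float).reshape(-1,1,3),cv2.Rodrigues(c['R'])[0],c['t'],c['mtx'],np.array([c['k1'],0,0,0,0]))[0][:,0]
def crop(n,fn,x0,y0,w,h,f=6):
    im=ctrl.get_image(n)[:,:,::-1]; cv2.imwrite(fn.replace('.png','_full.png'),im)
    cv2.imwrite(fn,cv2.resize(im[y0:y0+h,x0:x0+w],None,fx=f,fy=f,interpolation=cv2.INTER_CUBIC))
def un(p,x0,y0,f=6): return ((p[0]+.5)/f-.5+x0,(p[1]+.5)/f-.5+y0)
E
python3 - <<'E'
from h import *
U=lambda p:un(p,190,185); S=lambda p:un(p,180,145)
print("deck top");C=[at("top",U(p),.035) for p in[(135,78),(470,78),(472,505),(133,505)]];print(np.round(C,4))
print("deck side",[np.round(at("side",S(p),.035),4) for p in [(68,302),(232,460),(680,312),(470,180)]])
# fit stand
L=np.array([[79,82],[79,-98],[-147,-98],[-147,82]])/1000.
W=np.array(C)[:,:2]; M=np.mean(L,0);H=(L-M).T@(W-W.mean(0)); th=np.arctan2(H[0,1]-H[1,0],H[0,0]+H[1,1])
R=np.array([[np.cos(th),-np.sin(th)],[np.sin(th),np.cos(th)]]); o=W.mean(0)-R@M
print("stand",o,th, "res",np.round((L@R.T+o-W)*1000,1))
print("plate top"); P=[at("top",U(p),.043) for p in[(236,352),(421,322),(436,436),(248,465)]];print(np.round(P,4)); print(np.round((np.array(P)[:,:2]-o)@R,4), np.linalg.norm(np.diff(P,axis=0),axis=1))
print("plate side",[np.round(at("side",S(p),.043),4) for p in [(280,275),(405,352),(288,408),(160,325)]])
k=at("top",U((301,298)),.146);print("knob top",k,(k[:2]-o)@R, "side",at("side",S((367,90)),.146))
l=at("top",U((253,236)),.1085);print("lens",l,(l[:2]-o)@R)
h=o+R@[.055,.068];print("hinge",h, "arm",np.linalg.norm(k[:2]-h),np.linalg.norm(l[:2]-h))
for nm,q in(("bottle",(301,272)),("weigh",(344,295)),):print(nm,at("side",q,0))
E
```

```text
deck top
[[0.584  0.3676 0.035 ]
 [0.5881 0.1904 0.035 ]
 [0.3639 0.1828 0.035 ]
 [0.3599 0.3604 0.035 ]]
deck side [array([0.3636, 0.3562, 0.035 ]), array([0.3674, 0.1805, 0.035 ]), array([0.5909, 0.1903, 0.035 ]), array([0.5803, 0.3723, 0.035 ])]
stand [0.50773278 0.28428001] 0.029110844553353447 res [[ 0.3  0.9]
 [ 1.4 -1.8]
 [-0.2 -0.8]
 [-1.5  1.6]]
plate top
[[0.4413 0.3075 0.043 ]
 [0.4591 0.2114 0.043 ]
 [0.4001 0.2018 0.043 ]
 [0.3828 0.2993 0.043 ]]
[[-0.0657  0.0251]
 [-0.0507 -0.0715]
 [-0.11   -0.0793]
 [-0.1244  0.0186]] [0.09777672 0.05986547 0.0989986 ]
plate side [array([0.4498, 0.312 , 0.043 ]), array([0.4632, 0.2118, 0.043 ]), array([0.3996, 0.1944, 0.043 ]), array([0.3844, 0.2959, 0.043 ])]
knob top [0.47306985 0.25644008 0.146     ] [-0.03545858 -0.02681921] side [0.47732282 0.26144338 0.146     ]
lens [0.50222392 0.28788767 0.1085    ] [-0.00540152  0.00376648]
hinge [0.56073022 0.35385207] arm 0.13104746112276777 0.08817193182628102
bottle [ 0.44931759 -0.06873875  0.        ]
weigh [ 0.47968304 -0.1836452   0.        ]
```

```bash
cat >> h.py <<'E'
from scipy.spatial.transform import Rotation as Ro
def want(yaw):
    y=np.array([np.cos(yaw),np.sin(yaw),0]);z=np.array([0,0,-1.]);return np.c_[np.cross(y,z),y,z]
def plan(wps,jaw=None):
    """wps: (x,y,z,yaw) list, one or more rows each; prints rows"""
    o=ctrl.get_obs();p=o['tool_pos'];R=Ro.from_rotvec(o['tool_rot']).as_matrix()
    y=R[:,1];print("now",np.round(p,4),"yaw",round(float(np.arctan2(y[1],y[0])),3),"tilt",np.round(R[:2,2],3),"F",np.round(o['contact_force'],1),"op",round(float(o['opening']),4),"t",round(o['t'],2))
    for w in wps:
        T=np.array(w[:3]);G=want(w[3])
        dv=Ro.from_matrix(R.T@G).as_rotvec()
        n=int(max(np.ceil(np.abs(T-p).max()/.05),np.ceil(np.linalg.norm(dv)/.18),1))
        for i in range(n):
            d=R.T@((T-p)/(n-i)); v=Ro.from_matrix(R.T@G).as_rotvec()/(n-i)
            r=[round(float(a*100),2) for a in d]+[round(float(a),3) for a in v]
            print(dict(zip(("tx","ty","tz","wx","wy","wz"),r)))
            p=p+R@d; R=R@Ro.from_rotvec(v).as_matrix()
TH=.029;O=np.array([.5085,.2842])
def S2W(x,y): c,s=np.cos(TH),np.sin(TH); return O+np.array([c*x-s*y,s*x+c*y])/1000
def W2S(p): c,s=np.cos(TH),np.sin(TH); d=(np.array(p)[:2]-O)*1000; return np.array([c*d[0]+s*d[1],-s*d[0]+c*d[1]])
E
python3 - <<'E'
from h import *
plan([(.474,.258,.21,2.4)])
E
```

```text
now [0.1615 0.6032 0.2207] yaw 1.309 tilt [-0.001 -0.002] F [0.1 0.4 1.1] op 0.0853 t 0.1
{'tx': -5.59, 'ty': -3.61, 'tz': 0.16, 'wx': -0.0, 'wy': -0.0, 'wz': -0.156}
{'tx': -4.96, 'ty': -4.43, 'tz': 0.16, 'wx': -0.0, 'wy': -0.0, 'wz': -0.156}
{'tx': -4.21, 'ty': -5.15, 'tz': 0.16, 'wx': -0.0, 'wy': -0.0, 'wz': -0.156}
{'tx': -3.36, 'ty': -5.74, 'tz': 0.16, 'wx': -0.0, 'wy': -0.0, 'wz': -0.156}
{'tx': -2.43, 'ty': -6.19, 'tz': 0.16, 'wx': -0.0, 'wy': -0.0, 'wz': -0.156}
{'tx': -1.44, 'ty': -6.49, 'tz': 0.16, 'wx': -0.0, 'wy': -0.0, 'wz': -0.156}
{'tx': -0.41, 'ty': -6.64, 'tz': 0.15, 'wx': -0.0, 'wy': -0.0, 'wz': -0.156}
```

Call:
send_rows(series=[{"tx": -5.0,"ty": -3.2,"tz": 0.1,"wz": -0.15,"jaw": 0.6},{"tx": -4.5,"ty": -4,"tz": 0.1,"wz": -0.15,"jaw": 0.6},{"tx": -3.8,"ty": -4.7,"tz": 0.1,"wz": -0.15,"jaw": 0.6},{"tx": -3.0,"ty": -5.2,"tz": 0.1,"wz": -0.15,"jaw": 0.6},{"tx": -2.2,"ty": -5.6,"tz": 0.1,"wz": -0.15,"jaw": 0.6}])

```text
invalid input at $.series[0]: expected keys tx, ty, tz, wx, wy, wz, jaw
```

```bash
python3 - <<'E'
from h import *
plan([(.474,.258,.19,2.4)])
E
```

```text
now [0.1615 0.6032 0.2207] yaw 1.309 tilt [-0.001 -0.002] F [0.1 0.4 1.1] op 0.0853 t 0.1
{'tx': -5.59, 'ty': -3.61, 'tz': 0.44, 'wx': -0.0, 'wy': -0.0, 'wz': -0.156}
{'tx': -4.96, 'ty': -4.43, 'tz': 0.44, 'wx': -0.0, 'wy': -0.0, 'wz': -0.156}
{'tx': -4.21, 'ty': -5.15, 'tz': 0.44, 'wx': -0.0, 'wy': -0.0, 'wz': -0.156}
{'tx': -3.36, 'ty': -5.74, 'tz': 0.44, 'wx': -0.0, 'wy': -0.0, 'wz': -0.156}
{'tx': -2.43, 'ty': -6.19, 'tz': 0.44, 'wx': -0.0, 'wy': -0.0, 'wz': -0.156}
{'tx': -1.44, 'ty': -6.49, 'tz': 0.44, 'wx': -0.0, 'wy': -0.0, 'wz': -0.156}
{'tx': -0.41, 'ty': -6.64, 'tz': 0.44, 'wx': -0.0, 'wy': -0.0, 'wz': -0.156}
```

All keys are required.

Call:
send_rows(series=[{"tx": -5.0,"ty": -3.2,"tz": 0.1,"wx": 0,"wy": 0,"wz": -0.15,"jaw": 0.6},{"tx": -4.5,"ty": -4,"tz": 0.1,"wx": 0,"wy": 0,"wz": -0.15,"jaw": 0.6},{"tx": -3.8,"ty": -4.7,"tz": 0.1,"wx": 0,"wy": 0,"wz": -0.15,"jaw": 0.6},{"tx": -3.0,"ty": -5.2,"tz": 0.1,"wx": 0,"wy": 0,"wz": -0.15,"jaw": 0.6},{"tx": -2.2,"ty": -5.6,"tz": 0.1,"wx": 0,"wy": 0,"wz": -0.15,"jaw": 0.6}])

```text
t: 0.72
tool_pos: [0.3645, 0.3756, 0.2129]
tool_rot: [0.809, -3.032, 0.006]
contact_force: [-0.1, 0.7, -0.5]
opening: 0.0343
```

```bash
python3 - <<'E'
from h import *
plan([(.474,.258,.20,2.4)])
E
```

```text
now [0.3645 0.3756 0.2129] yaw 2.092 tilt [-0.002 -0.004] F [-0.1  0.7 -0.5] op 0.0343 t 0.72
{'tx': -1.21, 'ty': -5.22, 'tz': 0.44, 'wx': -0.001, 'wy': -0.002, 'wz': -0.103}
{'tx': -0.67, 'ty': -5.31, 'tz': 0.43, 'wx': -0.001, 'wy': -0.002, 'wz': -0.103}
{'tx': -0.12, 'ty': -5.36, 'tz': 0.43, 'wx': -0.001, 'wy': -0.002, 'wz': -0.103}
```

Call:
send_rows(series=[{"tx": -1.2,"ty": -5.2,"tz": 0.4,"wx": 0,"wy": 0,"wz": -0.1,"jaw": 0.6},{"tx": -0.7,"ty": -5.3,"tz": 0.4,"wx": 0,"wy": 0,"wz": -0.1,"jaw": 0.6},{"tx": -0.1,"ty": -5.3,"tz": 0.4,"wx": 0,"wy": 0,"wz": -0.1,"jaw": 0.6},{"tx": 0,"ty": 0,"tz": 0,"wx": 0,"wy": 0,"wz": 0,"jaw": 0.6}])

```text
t: 1.23
tool_pos: [0.4774, 0.2509, 0.199]
tool_rot: [1.259, -2.872, 0.005]
contact_force: [0.1, 0.4, -0.2]
opening: 0.0341
```

```bash
python3 - <<'E'
from h import *
plan([(.474,.258,.134,2.4)])
crop("side","pics/s1.png",180,110,120,100)
crop("top","pics/t1.png",190,185,100,95)
E
```

```text
now [0.4774 0.2509 0.199 ] yaw 2.397 tilt [-0.004 -0.005] F [ 0.1  0.4 -0.2] op 0.0341 t 1.23
{'tx': -0.17, 'ty': 0.37, 'tz': 3.25, 'wx': -0.0, 'wy': -0.003, 'wz': -0.002}
{'tx': -0.16, 'ty': 0.36, 'tz': 3.25, 'wx': -0.0, 'wy': -0.003, 'wz': -0.002}
```

View pics/s1.png

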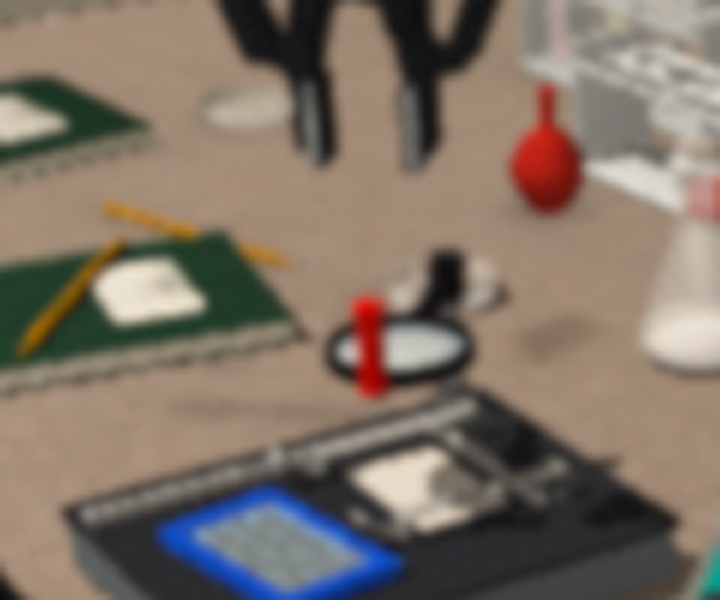

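View pics/t1.png

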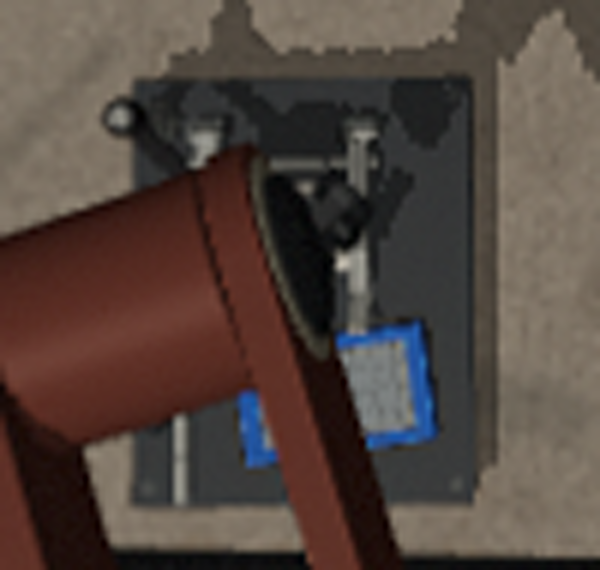

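```bash
python3 - <<'E'
from h import *
for z in (.176,.186,.19,.2): print(z,proj("side",[.4774,.2509,z]), un((365,166),180,110))
E
```

```text
0.176 [[241.78836931 150.05475821]] (240.41666666666666, 137.25)
0.186 [[241.51921343 146.39404151]] (240.41666666666666, 137.25)
0.19 [[241.41106422 144.92196037]] (240.41666666666666, 137.25)
0.2 [[241.13946713 141.22212134]] (240.41666666666666, 137.25)
```

Call:
send_rows(series=[{"tx": -0.2,"ty": 0.4,"tz": 3,"wx": 0,"wy": 0,"wz": 0,"jaw": 0.6},{"tx": -0.2,"ty": 0.4,"tz": 2.9,"wx": 0,"wy": 0,"wz": 0,"jaw": 0.6},{"tx": 0,"ty": 0,"tz": 0,"wx": 0,"wy": 0,"wz": 0,"jaw": 0.6}])

```text
t: 1.7
tool_pos: [0.4699, 0.2652, 0.1399]
tool_rot: [1.269, -2.869, 0.002]
contact_force: [-0.2, -0.0, -0.8]
opening: 0.0342
```

```bash
python3 - <<'E'
from h import *
plan([(.474,.258,.134,2.4)])
crop("side","pics/s2.png",180,110,120,100)
E
```

```text
now [0.4699 0.2652 0.1399] yaw 2.404 tilt [-0.003 -0.003] F [-0.2 -0.  -0.8] op 0.0342 t 1.7
{'tx': 0.26, 'ty': -0.79, 'tz': 0.59, 'wx': 0.001, 'wy': -0.004, 'wz': 0.004}
```

View pics/s2.png

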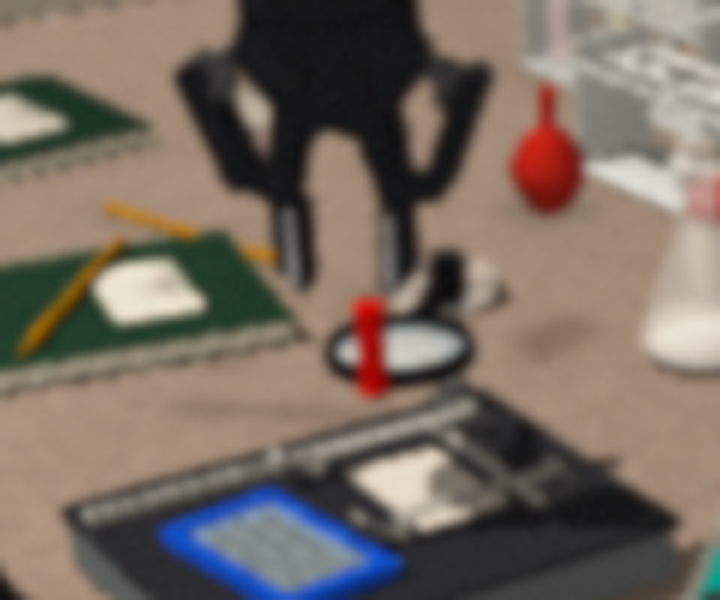

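```bash
python3 - <<'E'
from h import *
p=ctrl.get_obs()['tool_pos'];R=Ro.from_rotvec(ctrl.get_obs()['tool_rot']).as_matrix()
for a in (0,.011,-.01,-.02):
  for s in(-1,1):
    X=p+R@[0,s*.017,a]; q=proj("side",X)[0]; print(a,s,(q-[180,110])*6+2.5, )
print(proj("top",p), ctrl.get_obs()['q'])
E
```

```text
0 -1 [388.36309048 311.46047869]
0 1 [312.84551091 307.24396777]
0.011 -1 [390.04435778 334.74924599]
0.011 1 [314.82854392 330.46003006]
-0.01 -1 [386.82440796 290.12236477]
-0.01 1 [311.0307179  285.97322637]
-0.02 -1 [385.27588344 268.62410842]
-0.02 1 [309.20437764 264.54357964]
[[236.85515227 234.83785382]] [ 3.76248841e-01 -8.46232499e-02  1.88540509e+00 -1.17430787e-03
  1.34188209e+00 -2.02725077e+00]
```

Call:
send_rows(series=[{"tx": 0.25,"ty": -0.8,"tz": 0.0,"wx": 0,"wy": 0,"wz": 0,"jaw": 0.6},{"tx": 0,"ty": 0,"tz": 0.8,"wx": 0,"wy": 0,"wz": 0,"jaw": 0.6},{"tx": 0,"ty": 0,"tz": 0.7,"wx": 0,"wy": 0,"wz": 0,"jaw": 0.6},{"tx": 0,"ty": 0,"tz": 0,"wx": 0,"wy": 0,"wz": 0,"jaw": 0.6}])

```text
t: 2.25
tool_pos: [0.4774, 0.2592, 0.13]
tool_rot: [-1.27, 2.868, -0.002]
contact_force: [0.1, 0.5, 0.5]
opening: 0.0342
```

```bash
python3 - <<'E'
from h import *
plan([(.474,.258,.122,2.4)])
crop("side","pics/s3.png",180,110,120,100)
E
```

```text
now [0.4774 0.2592 0.13  ] yaw 2.405 tilt [0.006 0.001] F [0.1 0.5 0.5] op 0.0342 t 2.25
{'tx': 0.32, 'ty': 0.17, 'tz': 0.8, 'wx': -0.004, 'wy': 0.004, 'wz': 0.005}
```

View pics/s3.png

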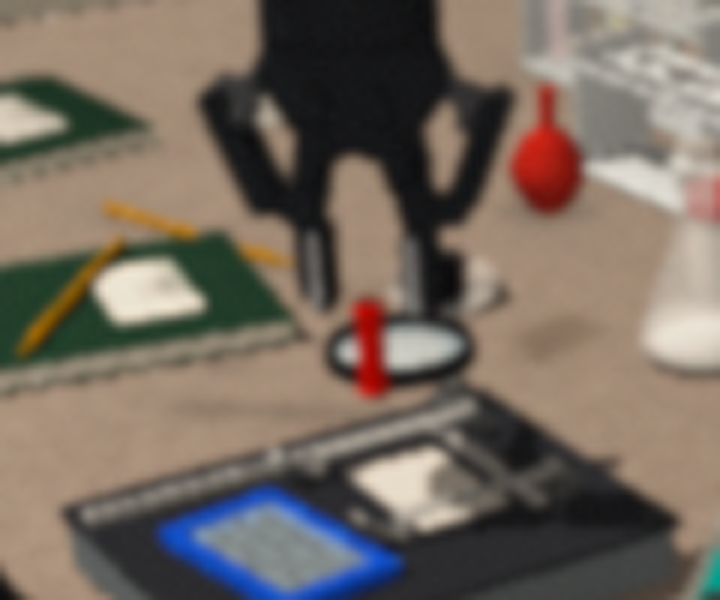

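Call:
send_rows(series=[{"tx": 0.3,"ty": 0.15,"tz": 0.6,"wx": 0,"wy": 0,"wz": 0,"jaw": 0.6},{"tx": 0,"ty": 0,"tz": 0.6,"wx": 0,"wy": 0,"wz": 0,"jaw": 0.6},{"tx": 0,"ty": 0,"tz": 0,"wx": 0,"wy": 0,"wz": 0,"jaw": 0.6}])

```text
t: 2.68
tool_pos: [0.4743, 0.2579, 0.1175]
tool_rot: [-1.27, 2.867, -0.002]
contact_force: [0.5, -0.5, -0.6]
opening: 0.0342
```

```bash
python3 - <<'E'
from h import *
plan([(.474,.258,.112,2.4)])
crop("side","pics/s4.png",180,110,120,100)
E
```

```text
now [0.4743 0.2579 0.1175] yaw 2.405 tilt [0.006 0.001] F [ 0.5 -0.5 -0.6] op 0.0342 t 2.67
{'tx': 0.02, 'ty': 0.03, 'tz': 0.55, 'wx': -0.004, 'wy': 0.005, 'wz': 0.005}
```

View pics/s4.png

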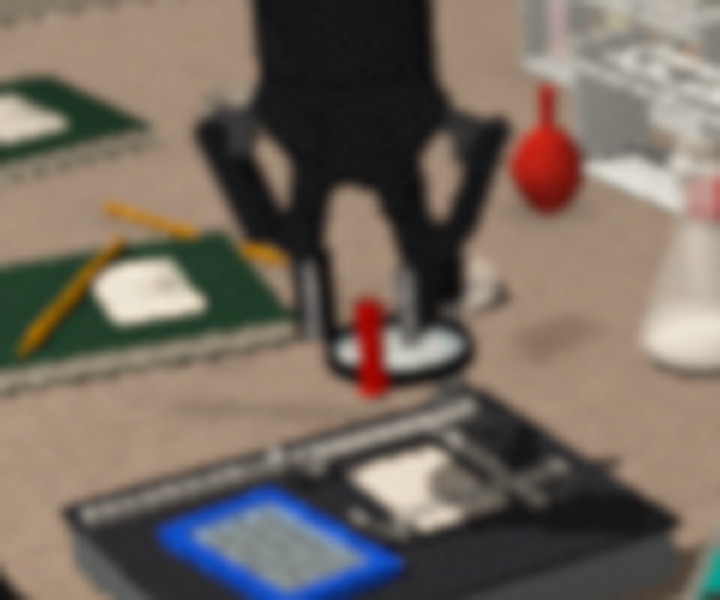

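Call:
send_rows(series=[{"tx": 0,"ty": 0,"tz": 0.5,"wx": 0,"wy": 0,"wz": 0,"jaw": 0.6},{"tx": 0,"ty": 0,"tz": 0,"wx": 0,"wy": 0,"wz": 0,"jaw": 0.78},{"tx": 0,"ty": 0,"tz": 0,"wx": 0,"wy": 0,"wz": 0,"jaw": 0.9},{"tx": 0,"ty": 0,"tz": 0,"wx": 0,"wy": 0,"wz": 0,"jaw": 0.9}], squeeze=20)

```text
t: 3.22
tool_pos: [0.4748, 0.2581, 0.113]
tool_rot: [-1.269, 2.866, -0.003]
contact_force: [-0.3, 0.3, -0.3]
opening: 0.0124
```

```bash
python3 - <<'E'
from h import *
plan([(.474,.258,.112,2.4)])
crop("side","pics/s5.png",180,110,120,100)
E
```

```text
now [0.4748 0.2581 0.113 ] yaw 2.404 tilt [0.007 0.001] F [-0.3  0.3 -0.3] op 0.0124 t 3.23
{'tx': 0.06, 'ty': 0.05, 'tz': 0.1, 'wx': -0.004, 'wy': 0.006, 'wz': 0.005}
```

View pics/s5.png

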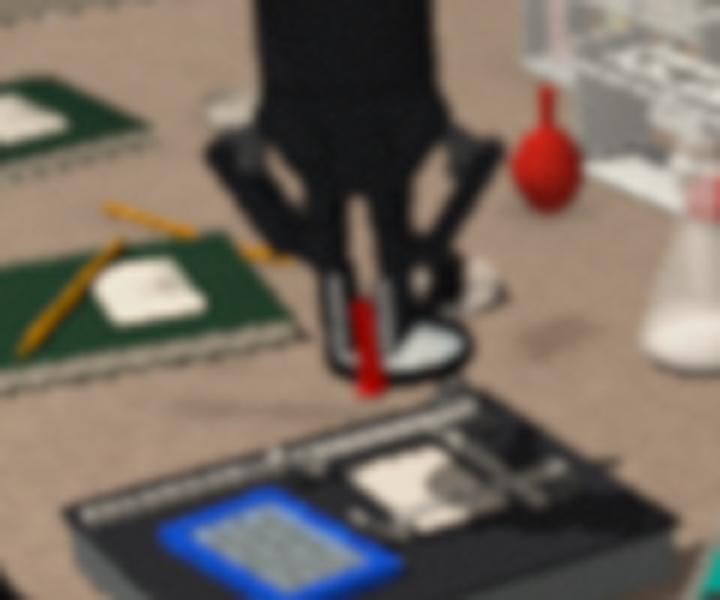

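```bash
cat >> h.py <<'E'
H=S2W(55,68); PHI0=np.arctan2(-68,-55)+TH
def knob(a,z,r=.1315):
    ph=PHI0-a; return (H[0]+r*np.cos(ph),H[1]+r*np.sin(ph),z,(ph-np.pi/2)%(2*np.pi))
def lensang(p): 
    return (PHI0-np.arctan2(p[1]-H[1],p[0]-H[0]))%(2*np.pi)
E
python3 - <<'E'
from h import *
p=ctrl.get_obs()['tool_pos']; a=lensang(p); print(a,np.linalg.norm(p[:2]-H))
plan([knob(a+.13*i,.113) for i in range(1,6)])
E
```

```text
0.08531656120156317 0.1291176589782873
now [0.4748 0.2581 0.1129] yaw 2.404 tilt [0.007 0.001] F [ 0.1 -0.   0.1] op 0.0127 t 3.27
{'tx': 0.13, 'ty': 1.7, 'tz': -0.02, 'wx': -0.004, 'wy': 0.006, 'wz': 0.129}
{'tx': -0.11, 'ty': 1.7, 'tz': 0.0, 'wx': 0.0, 'wy': 0.0, 'wz': 0.13}
{'tx': -0.11, 'ty': 1.7, 'tz': -0.0, 'wx': -0.0, 'wy': 0.0, 'wz': 0.13}
{'tx': -0.11, 'ty': 1.7, 'tz': -0.0, 'wx': -0.0, 'wy': -0.0, 'wz': 0.13}
{'tx': -0.11, 'ty': 1.7, 'tz': -0.0, 'wx': 0.0, 'wy': 0.0, 'wz': 0.13}
```

Call:
send_rows(series=[{"tx": 0.1,"ty": 1.6,"tz": 0,"wx": 0,"wy": 0,"wz": 0.13,"jaw": 0.74},{"tx": -0.1,"ty": 1.7,"tz": 0,"wx": 0,"wy": 0,"wz": 0.13,"jaw": 0.74},{"tx": -0.1,"ty": 1.7,"tz": 0,"wx": 0,"wy": 0,"wz": 0.13,"jaw": 0.74},{"tx": -0.1,"ty": 1.7,"tz": 0,"wx": 0,"wy": 0,"wz": 0.13,"jaw": 0.74}])

```text
t: 3.78
tool_pos: [0.4377, 0.3126, 0.1131]
tool_rot: [-0.46, 3.099, -0.001]
contact_force: [0.5, -1.0, -0.4]
opening: 0.0219
```

```bash
python3 - <<'E'
from h import *
p=ctrl.get_obs()['tool_pos']; a=lensang(p); print(a,np.linalg.norm(p[:2]-H))
plan([knob(a+.13*i,.113) for i in range(1,6)])
crop("side","pics/s6.png",180,110,120,100)
E
```

```text
0.598897198206378 0.13042324788529958
now [0.4377 0.3126 0.1131] yaw 1.865 tilt [0.009 0.   ] F [ 0.5 -1.  -0.4] op 0.0219 t 3.77
{'tx': 0.04, 'ty': 1.7, 'tz': 0.0, 'wx': -0.002, 'wy': 0.009, 'wz': 0.104}
{'tx': -0.11, 'ty': 1.7, 'tz': 0.0, 'wx': 0.0, 'wy': -0.0, 'wz': 0.13}
{'tx': -0.11, 'ty': 1.7, 'tz': 0.0, 'wx': -0.0, 'wy': 0.0, 'wz': 0.13}
{'tx': -0.11, 'ty': 1.7, 'tz': 0.0, 'wx': 0.0, 'wy': -0.0, 'wz': 0.13}
{'tx': -0.11, 'ty': 1.7, 'tz': 0.0, 'wx': 0.0, 'wy': 0.0, 'wz': 0.13}
```

View pics/s6.png

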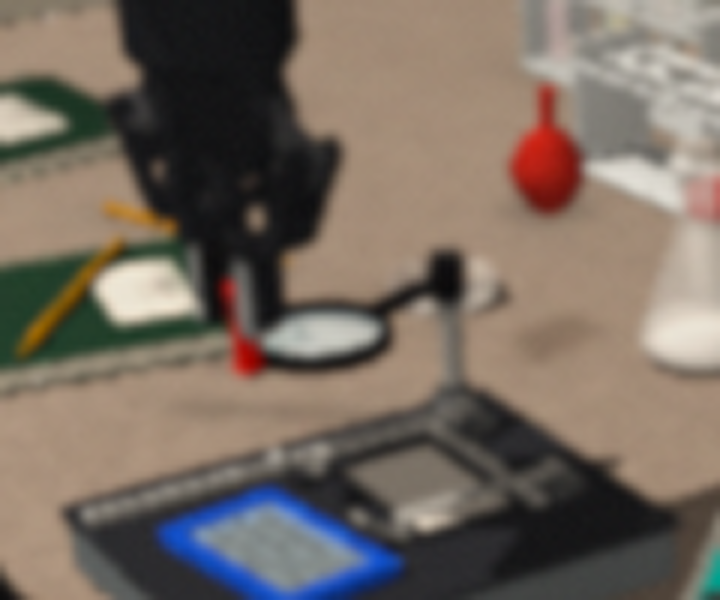

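The arm is following; knob (240,330 in crop) stays caged.

Call:
send_rows(series=[{"tx": 0,"ty": 1.7,"tz": 0,"wx": 0,"wy": 0,"wz": 0.12,"jaw": 0.74},{"tx": -0.1,"ty": 1.7,"tz": 0,"wx": 0,"wy": 0,"wz": 0.13,"jaw": 0.74},{"tx": -0.1,"ty": 1.7,"tz": 0,"wx": 0,"wy": 0,"wz": 0.13,"jaw": 0.74},{"tx": -0.1,"ty": 1.7,"tz": 0,"wx": 0,"wy": 0,"wz": 0.13,"jaw": 0.74}])

```text
t: 4.32
tool_pos: [0.4333, 0.3814, 0.1131]
tool_rot: [0.353, 3.113, 0.002]
contact_force: [-0.8, -0.8, -0.4]
opening: 0.0224
```

```bash
python3 - <<'E'
from h import *
p=ctrl.get_obs()['tool_pos']; a=lensang(p); print(a,np.linalg.norm(p[:2]-H))
plan([knob(a+.13*i,.113) for i in range(1,6)])
E
```

```text
1.1319420552041972 0.13115170179914712
now [0.4333 0.3814 0.1131] yaw 1.345 tilt [0.009 0.   ] F [-0.8 -0.8 -0.4] op 0.0224 t 4.33
{'tx': -0.05, 'ty': 1.71, 'tz': 0.02, 'wx': 0.003, 'wy': 0.008, 'wz': 0.116}
{'tx': -0.11, 'ty': 1.7, 'tz': -0.0, 'wx': -0.0, 'wy': 0.0, 'wz': 0.13}
{'tx': -0.11, 'ty': 1.7, 'tz': 0.0, 'wx': -0.0, 'wy': 0.0, 'wz': 0.13}
{'tx': -0.11, 'ty': 1.7, 'tz': 0.0, 'wx': 0.0, 'wy': -0.0, 'wz': 0.13}
{'tx': -0.11, 'ty': 1.7, 'tz': 0.0, 'wx': -0.0, 'wy': 0.0, 'wz': 0.13}
```

Call:
send_rows(series=[{"tx": 0,"ty": 1.7,"tz": 0,"wx": 0,"wy": 0,"wz": 0.12,"jaw": 0.74},{"tx": -0.1,"ty": 1.7,"tz": 0,"wx": 0,"wy": 0,"wz": 0.13,"jaw": 0.74},{"tx": -0.1,"ty": 1.7,"tz": 0,"wx": 0,"wy": 0,"wz": 0.13,"jaw": 0.74},{"tx": -0.1,"ty": 1.4,"tz": 0,"wx": 0,"wy": 0,"wz": 0.1,"jaw": 0.74},{"tx": 0,"ty": -0.2,"tz": 0,"wx": 0,"wy": 0,"wz": 0,"jaw": 0.5}])

```text
t: 4.95
tool_pos: [0.4614, 0.4386, 0.1129]
tool_rot: [1.09, 2.938, 0.002]
contact_force: [-0.3, -0.0, 0.4]
opening: 0.0392
```

Call:
send_rows(series=[{"tx": 0,"ty": 0,"tz": -2,"wx": 0,"wy": 0,"wz": 0,"jaw": 0.3},{"tx": 0,"ty": 0,"tz": -4,"wx": 0,"wy": 0,"wz": 0,"jaw": 0.1},{"tx": 0,"ty": -2,"tz": -1,"wx": 0,"wy": 0,"wz": 0,"jaw": 0}])

```text
t: 5.32
tool_pos: [0.4474, 0.422, 0.1865]
tool_rot: [1.082, 2.942, 0.0]
contact_force: [0.4, -0.6, 0.3]
opening: 0.0852
```

```bash
python3 - <<'E'
from h import *
plan([])
crop("side","pics/s7.png",180,110,120,100)
crop("top","pics/t7.png",190,185,100,95)
E
```

```text
now [0.4474 0.422  0.1865] yaw 0.866 tilt [ 0.007 -0.003] F [ 0.4 -0.6  0.3] op 0.0852 t 5.33
```

View pics/s7.png

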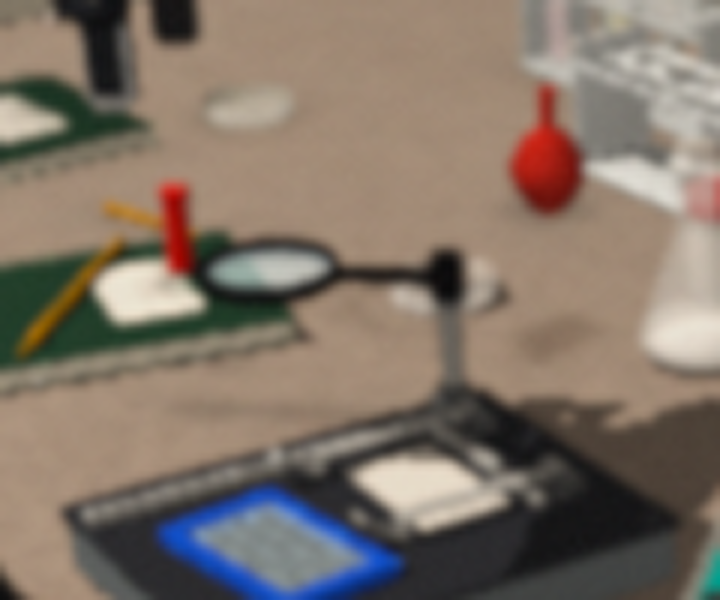

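View pics/t7.png

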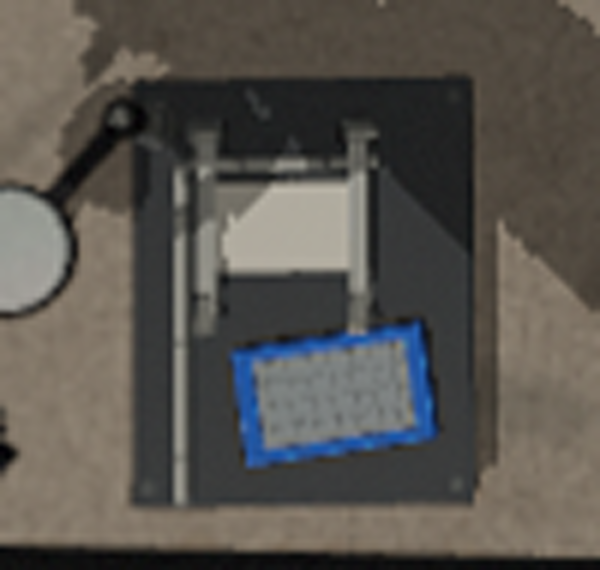

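```bash
python3 - <<'E'
from h import *
p=ctrl.get_obs()['tool_pos'];R=Ro.from_rotvec(ctrl.get_obs()['tool_rot']).as_matrix()
for a in (.011,0,-.01,-.02,-.03):
  print(a,[ ((proj("side",p+R@[0,s*.049,a])[0]-[180,110])*6+2.5).round() for s in(-1,1)])
plan([(.422,.2545,.12,.17)])
E
```

```text
0.011 [array([117., 187.]), array([183., 117.])]
0 [array([114., 164.]), array([181.,  95.])]
-0.01 [array([111., 143.]), array([179.,  75.])]
-0.02 [array([109., 122.]), array([176.,  55.])]
-0.03 [array([106., 100.]), array([174.,  35.])]
now [0.446  0.4208 0.1849] yaw 0.865 tilt [ 0.005 -0.004] F [0.2 0.4 0.2] op 0.0854 t 5.42
{'tx': -2.23, 'ty': -3.55, 'tz': 1.64, 'wx': 0.001, 'wy': 0.002, 'wz': 0.174}
{'tx': -2.81, 'ty': -3.11, 'tz': 1.63, 'wx': 0.001, 'wy': 0.002, 'wz': 0.174}
{'tx': -3.31, 'ty': -2.58, 'tz': 1.63, 'wx': 0.001, 'wy': 0.002, 'wz': 0.174}
{'tx': -3.71, 'ty': -1.97, 'tz': 1.63, 'wx': 0.001, 'wy': 0.002, 'wz': 0.174}
```

Call:
send_rows(series=[{"tx": -2.2,"ty": -3.6,"tz": 1.0,"wx": 0,"wy": 0,"wz": 0.17,"jaw": 0},{"tx": -2.8,"ty": -3.1,"tz": 1.6,"wx": 0,"wy": 0,"wz": 0.17,"jaw": 0},{"tx": -3.3,"ty": -2.6,"tz": 1.6,"wx": 0,"wy": 0,"wz": 0.17,"jaw": 0},{"tx": -3.7,"ty": -2,"tz": 1.6,"wx": 0,"wy": 0,"wz": 0.17,"jaw": 0},{"tx": 0,"ty": 0,"tz": 0,"wx": 0,"wy": 0,"wz": 0,"jaw": 0}])

```text
t: 6.05
tool_pos: [0.4205, 0.2502, 0.1271]
tool_rot: [2.021, 2.395, 0.007]
contact_force: [-0.4, 0.1, -0.2]
opening: 0.0853
```

```bash
python3 - <<'E'
from h import *
plan([(.422,.2545,.07,.17)])
crop("side","pics/s8.png",180,110,120,100)
p=ctrl.get_obs()['tool_pos'];R=Ro.from_rotvec(ctrl.get_obs()['tool_rot']).as_matrix()
for a in (.011,0,-.01,-.02,-.03):
  print(a,[ ((proj("side",p+R@[0,s*.049,a])[0]-[180,110])*6+2.5).round() for s in(-1,1)])
E
```

```text
now [0.4205 0.2502 0.1271] yaw 0.169 tilt [ 0.009 -0.002] F [-0.4  0.1 -0.2] op 0.0853 t 6.05
{'tx': 0.21, 'ty': 0.09, 'tz': 2.86, 'wx': 0.004, 'wy': 0.002, 'wz': -0.0}
{'tx': 0.2, 'ty': 0.1, 'tz': 2.85, 'wx': 0.004, 'wy': 0.002, 'wz': -0.0}
0.011 [array([166., 433.]), array([358., 364.])]
0 [array([163., 409.]), array([356., 341.])]
-0.01 [array([160., 387.]), array([354., 320.])]
-0.02 [array([157., 365.]), array([352., 299.])]
-0.03 [array([154., 342.]), array([350., 277.])]
```

View pics/s8.png

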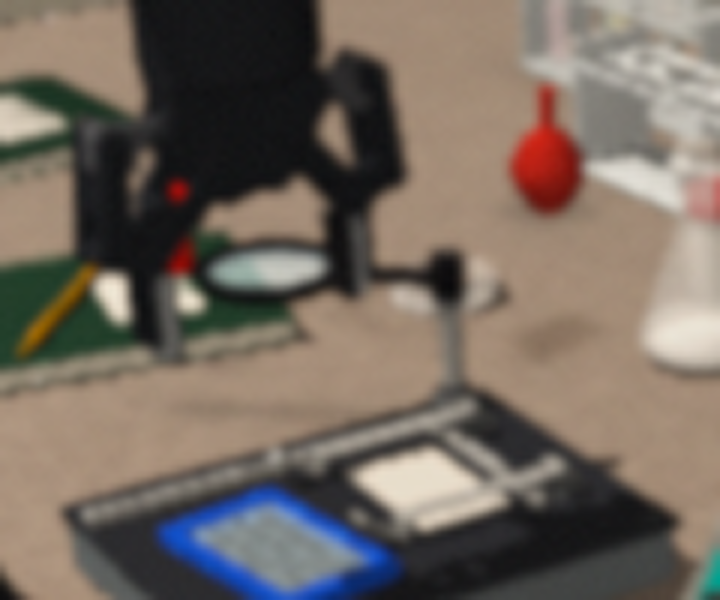

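Call:
send_rows(series=[{"tx": 0.2,"ty": 0.1,"tz": 2.8,"wx": 0,"wy": 0,"wz": 0,"jaw": 0},{"tx": 0.2,"ty": 0.1,"tz": 2.8,"wx": 0,"wy": 0,"wz": 0,"jaw": 0},{"tx": 0,"ty": 0,"tz": 1.5,"wx": 0,"wy": 0,"wz": 0,"jaw": 0},{"tx": 0,"ty": 0,"tz": 0,"wx": 0,"wy": 0,"wz": 0,"jaw": 0}])

```text
t: 6.6
tool_pos: [0.4279, 0.2602, 0.0605]
tool_rot: [2.007, 2.402, 0.025]
contact_force: [0.2, 0.1, -0.2]
opening: 0.0854
```

```bash
python3 - <<'E'
from h import *
plan([(.422,.2545,.03,.17)])
crop("side","pics/s9.png",180,130,120,100)
E
```

```text
now [0.4279 0.2602 0.0605] yaw 0.179 tilt [0.019 0.005] F [ 0.2  0.1 -0.2] op 0.0854 t 6.6
{'tx': -0.45, 'ty': -0.74, 'tz': 3.03, 'wx': 0.02, 'wy': -0.001, 'wz': 0.009}
```

View pics/s9.png

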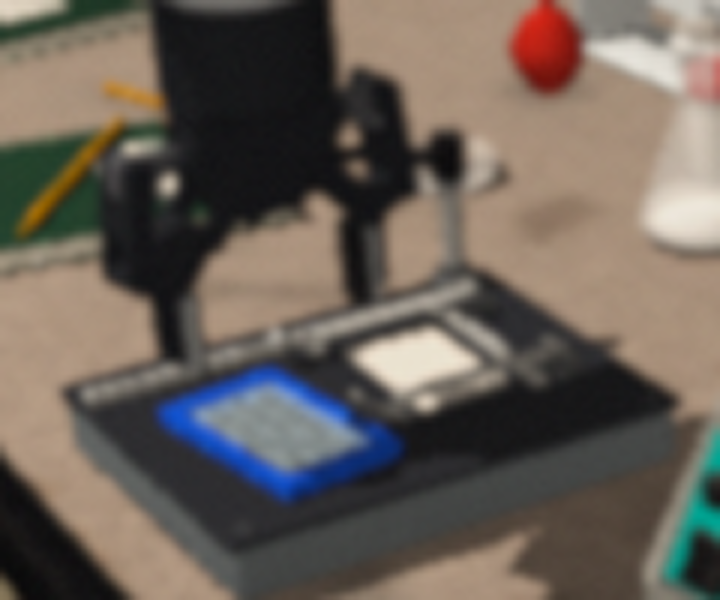

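```bash
python3 - <<'E'
from h import *
p=ctrl.get_obs()['tool_pos'];R=Ro.from_rotvec(ctrl.get_obs()['tool_rot']).as_matrix()
print(p)
for a in (.011,0,-.01,-.02,-.03):
  print(a,[ ((proj("side",p+R@[0,s*.049,a])[0]-[180,130])*6+2.5).round() for s in(-1,1)])
crop("top","pics/t9.png",190,185,100,95)
E
```

```text
[0.42858776 0.26040464 0.06137831]
0.011 [array([190., 443.]), array([374., 368.])]
0 [array([187., 421.]), array([371., 347.])]
-0.01 [array([184., 400.]), array([370., 327.])]
-0.02 [array([181., 380.]), array([368., 307.])]
-0.03 [array([179., 359.]), array([366., 287.])]
```

View pics/t9.png

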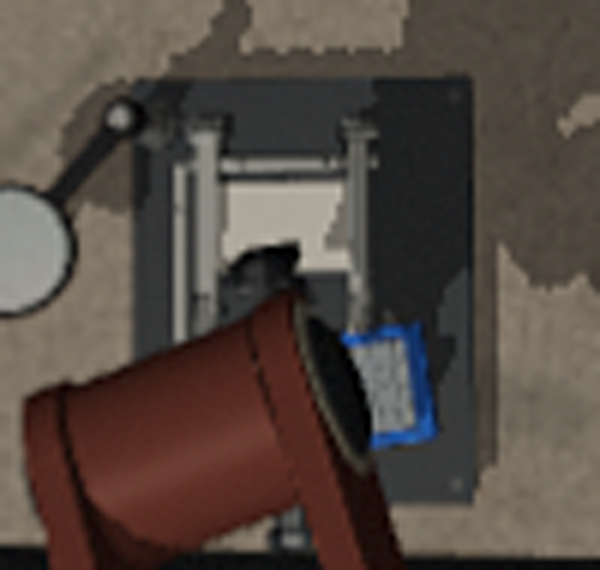

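```bash
python3 - <<'E'
from h import *
for z in(.05,.08,.1,.12): print(z,[at("top",un(p,190,185),z).round(4) for p in((265,265),(290,525))], (at("top",un((265,265),190,185),z)+at("top",un((290,525),190,185),z))/2)
print(ctrl.get_obs()['tool_pos'])
E
```

```text
0.05 [array([0.4871, 0.2926, 0.05  ]), array([0.3531, 0.2751, 0.05  ])] [0.42013857 0.28384839 0.05      ]
0.08 [array([0.4876, 0.2869, 0.08  ]), array([0.3567, 0.2698, 0.08  ])] [0.42214333 0.27834247 0.08      ]
0.1 [array([0.4879, 0.2831, 0.1   ]), array([0.3591, 0.2663, 0.1   ])] [0.42347983 0.27467185 0.1       ]
0.12 [array([0.4881, 0.2792, 0.12  ]), array([0.3615, 0.2628, 0.12  ])] [0.42481634 0.27100124 0.12      ]
[0.42901347 0.26042081 0.06202024]
```

```bash
python3 - <<'E'
from h import *
for z in(.04,.05,.06,.07,.08,.09):
  a,b=[at("side",un(p,180,130),z) for p in((182,367),(367,302))]; print(z,a.round(4),b.round(4),((a+b)/2).round(4),np.arctan2(*(b-a)[1::-1]),np.linalg.norm(b-a))
E
```

```text
0.04 [0.4137 0.3412 0.04  ] [0.5162 0.3572 0.04  ] [0.4649 0.3492 0.04  ] 0.15490436755441242 0.10377056979242341
0.05 [0.4066 0.3218 0.05  ] [0.5073 0.3375 0.05  ] [0.4569 0.3297 0.05  ] 0.15490436755441367 0.10193961183448867
0.06 [0.3995 0.3024 0.06  ] [0.4984 0.3178 0.06  ] [0.4489 0.3101 0.06  ] 0.1549043675544148 0.10010865387655404
0.07 [0.3923 0.2829 0.07  ] [0.4894 0.2981 0.07  ] [0.4409 0.2905 0.07  ] 0.1549043675544137 0.09827769591861943
0.08 [0.3852 0.2635 0.08  ] [0.4805 0.2784 0.08  ] [0.4329 0.2709 0.08  ] 0.15490436755441495 0.09644673796068473
0.09 [0.3781 0.2441 0.09  ] [0.4716 0.2586 0.09  ] [0.4249 0.2514 0.09  ] 0.15490436755441173 0.09461578000274994
```

Call:
send_rows(series=[{"tx": -0.6,"ty": -0.7,"tz": 1.0,"wx": 0.01,"wy": 0,"wz": 0,"jaw": 0},{"tx": 0,"ty": 0,"tz": 1.0,"wx": 0.01,"wy": 0,"wz": 0,"jaw": 0},{"tx": 0,"ty": 0,"tz": 0,"wx": 0,"wy": 0,"wz": 0,"jaw": 0},{"tx": 0,"ty": 0,"tz": 0,"wx": 0,"wy": 0,"wz": 0,"jaw": 0}])

```text
t: 7.2
tool_pos: [0.4247, 0.2534, 0.0427]
tool_rot: [2.014, 2.409, 0.009]
contact_force: [0.1, -0.1, 0.4]
opening: 0.0851
```

```bash
python3 - <<'E'
from h import *
plan([(.422,.2545,.03,.17)])
crop("side","pics/s10.png",180,130,120,100)
plan([])
E
```

```text
now [0.4247 0.2534 0.0427] yaw 0.178 tilt [0.005 0.003] F [ 0.1 -0.1  0.4] op 0.0851 t 7.2
{'tx': 0.15, 'ty': -0.25, 'tz': 1.27, 'wx': 0.005, 'wy': -0.003, 'wz': 0.008}
now [0.4246 0.2534 0.0427] yaw 0.178 tilt [0.005 0.003] F [-1.1 -0.6  0.1] op 0.0852 t 7.25
```

View pics/s10.png

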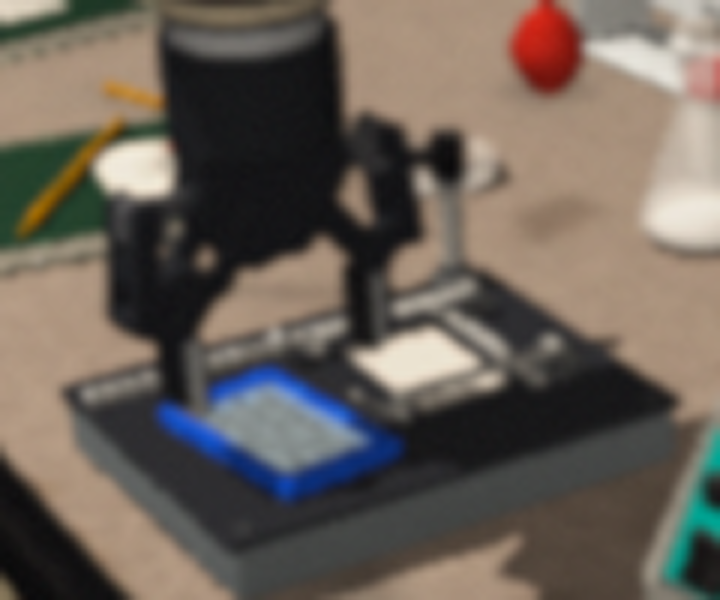

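Call:
send_rows(series=[{"tx": 0.1,"ty": -0.2,"tz": 0.6,"wx": 0,"wy": 0,"wz": 0,"jaw": 0},{"tx": 0,"ty": 0,"tz": 0.6,"wx": 0,"wy": 0,"wz": 0,"jaw": 0},{"tx": 0,"ty": 0,"tz": 0,"wx": 0,"wy": 0,"wz": 0,"jaw": 0}])

```text
t: 7.62
tool_pos: [0.4224, 0.2543, 0.0301]
tool_rot: [2.014, 2.41, 0.009]
contact_force: [0.5, 0.0, 0.7]
opening: 0.0856
```

```bash
python3 - <<'E'
from h import *
plan([(.422,.2545,.02,.17)])
crop("side","pics/s11.png",180,130,120,100)
E
```

```text
now [0.4224 0.2543 0.0301] yaw 0.179 tilt [0.005 0.004] F [0.5 0.  0.7] op 0.0856 t 7.62
{'tx': 0.03, 'ty': -0.04, 'tz': 1.01, 'wx': 0.005, 'wy': -0.003, 'wz': 0.009}
```

View pics/s11.png

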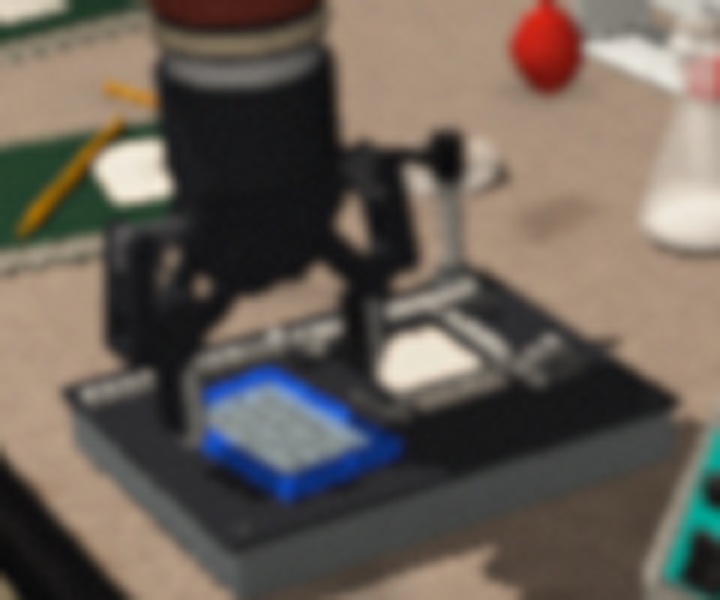

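Call:
send_rows(series=[{"tx": 0,"ty": 0,"tz": 0.4,"wx": 0,"wy": 0,"wz": 0,"jaw": 0},{"tx": 0,"ty": 0,"tz": 0.4,"wx": 0,"wy": 0,"wz": 0,"jaw": 0},{"tx": 0,"ty": 0,"tz": 0,"wx": 0,"wy": 0,"wz": 0,"jaw": 0}])

```text
t: 8.05
tool_pos: [0.4228, 0.2544, 0.0219]
tool_rot: [2.013, 2.409, 0.01]
contact_force: [-0.1, -0.1, 0.4]
opening: 0.0852
```

```bash
python3 - <<'E'
from h import *
plan([(.422,.2545,.02,.17)])
crop("side","pics/s12.png",180,130,120,100)
E
```

```text
now [0.4228 0.2544 0.0219] yaw 0.179 tilt [0.006 0.004] F [-0.1 -0.1  0.4] op 0.0852 t 8.05
{'tx': 0.02, 'ty': -0.08, 'tz': 0.19, 'wx': 0.006, 'wy': -0.003, 'wz': 0.009}
```

View pics/s12.png

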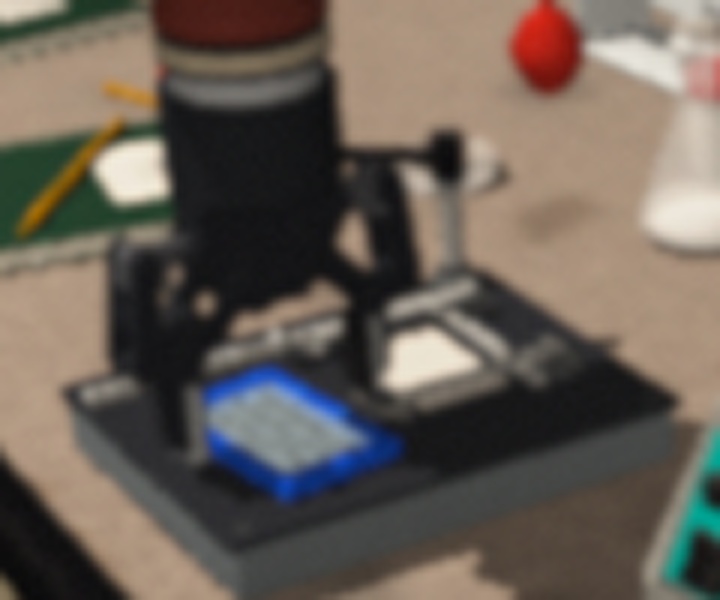

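Call:
send_rows(series=[{"tx": 0,"ty": 0,"tz": 0,"wx": 0,"wy": 0,"wz": 0,"jaw": 0.1},{"tx": 0,"ty": 0,"tz": 0,"wx": 0,"wy": 0,"wz": 0,"jaw": 0.2},{"tx": 0,"ty": 0,"tz": 0,"wx": 0,"wy": 0,"wz": 0,"jaw": 0.2}])

```text
t: 8.48
tool_pos: [0.4232, 0.2546, 0.0225]
tool_rot: [2.013, 2.409, 0.012]
contact_force: [-0.7, -0.4, 0.7]
opening: 0.0679
```

```bash
python3 - <<'E'
from h import *
plan([(.422,.2545,.02,.17)])
crop("side","pics/s13.png",180,130,120,100)
E
```

```text
now [0.4232 0.2546 0.0225] yaw 0.179 tilt [0.007 0.004] F [-0.7 -0.4  0.7] op 0.0679 t 8.47
{'tx': 0.01, 'ty': -0.13, 'tz': 0.25, 'wx': 0.007, 'wy': -0.003, 'wz': 0.009}
```

View pics/s13.png

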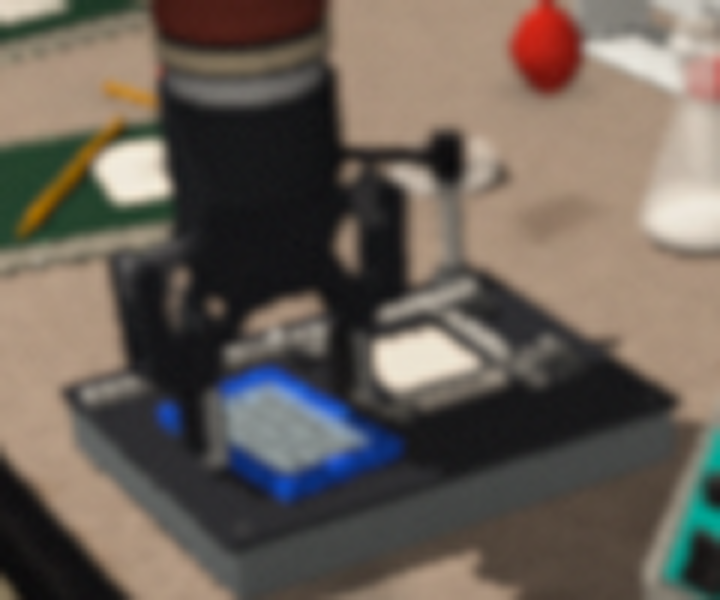

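Call:
send_rows(series=[{"tx": 0,"ty": 0,"tz": 0,"wx": 0,"wy": 0,"wz": 0,"jaw": 0.28},{"tx": 0,"ty": 0,"tz": 0,"wx": 0,"wy": 0,"wz": 0,"jaw": 0.4},{"tx": 0,"ty": 0,"tz": 0,"wx": 0,"wy": 0,"wz": 0,"jaw": 0.4}], squeeze=25)

```text
t: 8.9
tool_pos: [0.4234, 0.2547, 0.0227]
tool_rot: [2.013, 2.409, 0.012]
contact_force: [-0.3, 0.5, -0.8]
opening: 0.0592
```

```bash
python3 - <<'E'
from h import *
plan([(.422,.2545,.02,.17)])
crop("side","pics/s14.png",180,130,120,100)
E
```

```text
now [0.4234 0.2547 0.0227] yaw 0.179 tilt [0.007 0.004] F [-0.3  0.5 -0.8] op 0.0592 t 8.9
{'tx': 0.01, 'ty': -0.14, 'tz': 0.27, 'wx': 0.008, 'wy': -0.003, 'wz': 0.009}
```

View pics/s14.png

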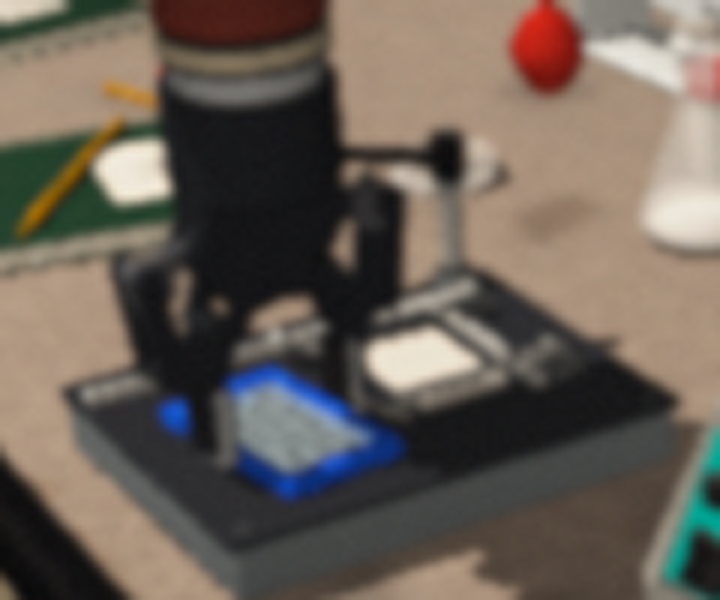

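Call:
send_rows(series=[{"tx": -0.4,"ty": 0,"tz": 0,"wx": 0,"wy": 0,"wz": 0.07,"jaw": 0.4},{"tx": -0.4,"ty": 0,"tz": 0,"wx": 0,"wy": 0,"wz": 0.075,"jaw": 0.4},{"tx": 0,"ty": 0,"tz": 0,"wx": 0,"wy": 0,"wz": 0,"jaw": 0.4}])

```text
t: 9.32
tool_pos: [0.4249, 0.2583, 0.0244]
tool_rot: [-2.179, -2.242, -0.047]
contact_force: [0.0, 5.6, -3.3]
opening: 0.0588
```

```bash
python3 - <<'E'
from h import *
plan([(*S2W(-85,0),.0227,TH)])
print(W2S(ctrl.get_obs()['tool_pos']))
crop("side","pics/s15.png",180,130,120,100)
crop("top","pics/t15.png",190,185,100,95)
E
```

```text
now [0.4249 0.2583 0.0244] yaw 0.028 tilt [0.01  0.032] F [ 0.   5.6 -3.3] op 0.0588 t 9.32
{'tx': 2.34, 'ty': -0.07, 'tz': 0.25, 'wx': 0.011, 'wy': -0.032, 'wz': -0.0}
[-84.34324511 -23.4654476 ]
```

View pics/s15.png

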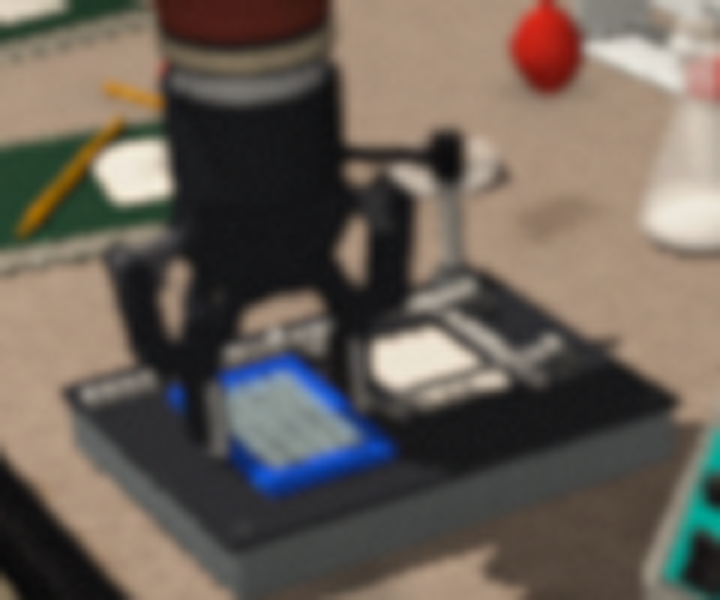

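View pics/t15.png

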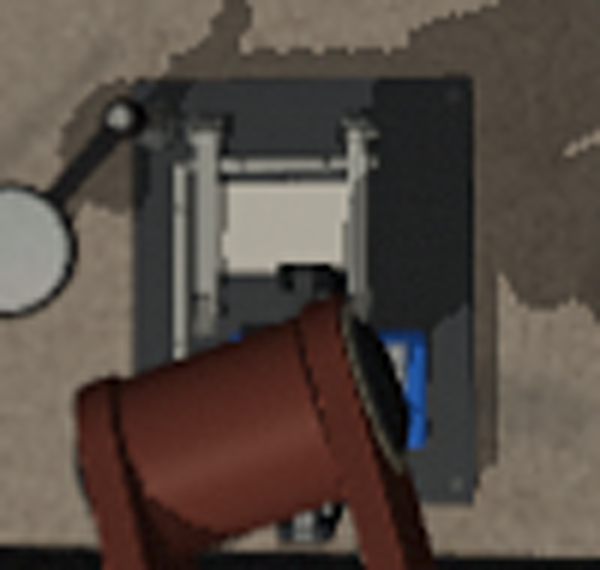

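```bash
python3 - <<'E'
from h import *
o=ctrl.get_obs()
for k in o: print(k,np.round(o[k],3))
E
```

```text
t 9.425
q [ 0.381 -0.056  2.076  0.028  1.102  0.339]
dq [-0.002  0.001  0.002  0.005 -0.006 -0.   ]
effort [ -4.251 -30.02  -30.914  -1.894   0.875   0.334]
tool_pos [0.425 0.258 0.024]
tool_rot [-2.179 -2.243 -0.045]
contact_force [ 0.779  9.424 -3.82 ]
wrist_torque [1.495 0.005 0.331]
opening 0.059
```

Call:
send_rows(series=[{"tx": 0.6,"ty": -0.1,"tz": 0,"wx": 0,"wy": -0.03,"wz": 0,"jaw": 0.4},{"tx": 0.6,"ty": 0,"tz": 0.1,"wx": 0.01,"wy": 0,"wz": 0,"jaw": 0.4},{"tx": 0,"ty": 0,"tz": 0,"wx": 0,"wy": 0,"wz": 0,"jaw": 0.4}])

```text
t: 9.8
tool_pos: [0.4231, 0.2703, 0.0229]
tool_rot: [2.188, 2.254, 0.0]
contact_force: [0.5, 0.0, 0.9]
opening: 0.0591
```

```bash
python3 - <<'E'
from h import *
plan([(*S2W(-85,0),.0227,TH)])
print(W2S(ctrl.get_obs()['tool_pos']))
crop("side","pics/s16.png",180,130,120,100)
E
```

```text
now [0.4231 0.2703 0.0229] yaw 0.03 tilt [ 0. -0.] F [0.5 0.  0.9] op 0.0591 t 9.8
{'tx': 1.15, 'ty': 0.08, 'tz': 0.02, 'wx': 0.0, 'wy': 0.0, 'wz': 0.001}
[-85.76320632 -11.46283188]
```

View pics/s16.png

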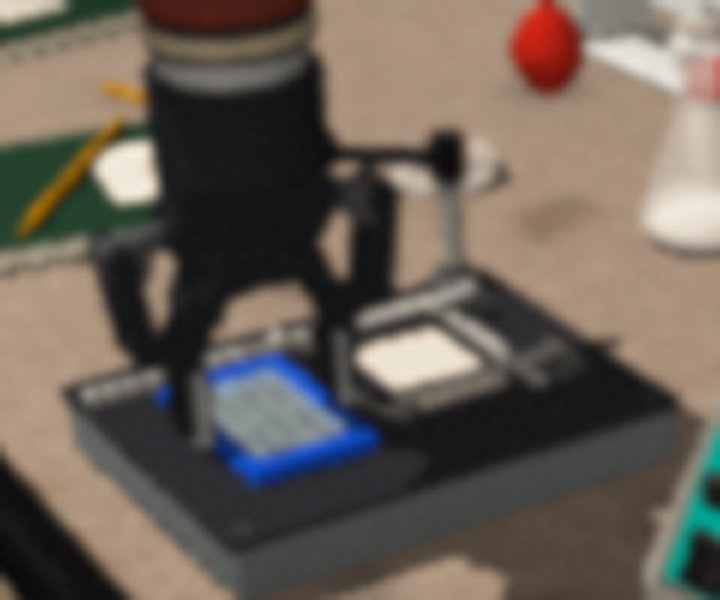

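```bash
python3 - <<'E'
from h import *
for p in((380,437),(258,485),(280,352)): print(W2S(at("side",un(p,180,130),.043)).round(1))
for p in((68,392),(232,550),(680,402)): print("deck",W2S(at("side",un(p,180,130),.035)).round(1))
E
```

```text
[-54.  -60.5]
[-116.7  -68.9]
[-51.7  41.8]
deck [-142.8   76.2]
deck [-144.1  -99.5]
deck [ 79.6 -96.3]
```

Call:
send_rows(series=[{"tx": 0.5,"ty": 0,"tz": 0,"wx": 0,"wy": 0,"wz": 0,"jaw": 0.4},{"tx": 0.4,"ty": 0,"tz": 0,"wx": 0,"wy": 0,"wz": 0,"jaw": 0.4},{"tx": 0,"ty": 0,"tz": 0,"wx": 0,"wy": 0,"wz": 0,"jaw": 0.4}])

```text
t: 10.22
tool_pos: [0.423, 0.2791, 0.0229]
tool_rot: [-2.19, -2.253, -0.0]
contact_force: [-0.7, 0.6, 0.3]
opening: 0.0592
```

```bash
python3 - <<'E'
from h import *
plan([(*S2W(-85,0),.0227,TH)])
print(W2S(ctrl.get_obs()['tool_pos']))
E
```

```text
now [0.423  0.2791 0.0229] yaw 0.028 tilt [0. 0.] F [-0.7  0.6  0.3] op 0.0592 t 10.22
{'tx': 0.26, 'ty': 0.06, 'tz': 0.02, 'wx': 0.0, 'wy': -0.0, 'wz': -0.001}
[-85.56956606  -2.63171869]
```

Call:
send_rows(series=[{"tx": 0.2,"ty": 0,"tz": 0,"wx": 0,"wy": 0,"wz": 0,"jaw": 0.4},{"tx": 0,"ty": 0,"tz": 0,"wx": 0,"wy": 0,"wz": 0,"jaw": 0.4}])

```text
t: 10.48
tool_pos: [0.4229, 0.2812, 0.0229]
tool_rot: [-2.19, -2.253, -0.0]
contact_force: [-0.2, 0.5, -0.3]
opening: 0.0593
```

Call:
send_rows(series=[{"tx": 0.2,"ty": 0,"tz": 0,"wx": 0,"wy": 0,"wz": 0,"jaw": 0.4},{"tx": 0,"ty": 0,"tz": 0,"wx": 0,"wy": 0,"wz": 0,"jaw": 0.4}])

```text
t: 10.72
tool_pos: [0.423, 0.2816, 0.0229]
tool_rot: [2.186, 2.252, -0.004]
contact_force: [0.3, -0.1, 0.4]
opening: 0.0589
```

Call:
send_rows(series=[{"tx": 0.2,"ty": 0,"tz": 0,"wx": 0,"wy": 0,"wz": 0,"jaw": 0.4},{"tx": 0,"ty": 0,"tz": 0,"wx": 0,"wy": 0,"wz": 0,"jaw": 0.4}])

```text
t: 10.98
tool_pos: [0.4232, 0.2817, 0.0229]
tool_rot: [2.183, 2.251, -0.01]
contact_force: [-0.1, -0.2, -0.0]
opening: 0.059
```

```bash
python3 - <<'E'
from h import *
plan([(*S2W(-85,0),.0227,TH)])
print(W2S(ctrl.get_obs()['tool_pos']))
crop("side","pics/s17.png",180,130,120,100)
crop("top","pics/t17.png",190,185,100,95)
E
```

```text
now [0.4232 0.2817 0.0229] yaw 0.031 tilt [ 0.    -0.009] F [-0.1 -0.2 -0. ] op 0.059 t 10.97
{'tx': 0.0, 'ty': 0.03, 'tz': 0.02, 'wx': -0.0, 'wy': 0.009, 'wz': 0.002}
[-8.53123550e+01 -4.33831577e-02]
```

View pics/s17.png

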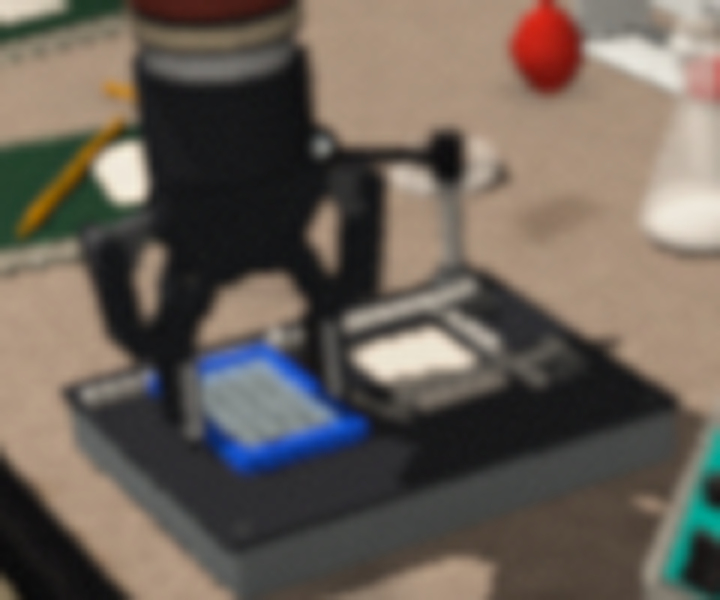

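View pics/t17.png

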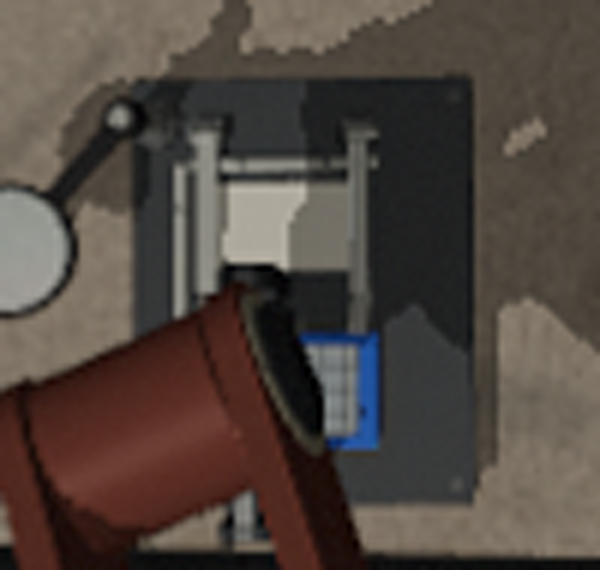

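```bash
python3 - <<'E'
from h import *
for p in((379,335),(379,448)): print(W2S(at("top",un(p,190,185),.043)).round(1))
for p in((368,425),(242,470),(262,345)): print(W2S(at("side",un(p,180,130),.043)).round(1))
for p in((470,78),(472,505)): print("deck",W2S(at("top",un(p,190,185),.035)).round(1))
for p in((188,300),(174,300)): print("fence",W2S(at("top",un(p,190,185),.042)).round(1))
for p in((199,300),(219,300),(347,300),(368,300)): print("clips",W2S(at("top",un(p,190,185),.045)).round(1))
E
```

```text
[-58.1 -49.4]
[-116.8  -49.5]
[-53.  -47.4]
[-116.4  -52.8]
[-55.2  53.5]
deck [ 76.9 -96.1]
deck [-147.5  -97.2]
fence [-39.2  50.7]
fence [-39.2  58.1]
clips [-39.2  44.3]
clips [-39.3  33.9]
clips [-39.7 -33. ]
clips [-39.7 -43.9]
```

Call:
send_rows(series=[{"tx": -0.1,"ty": 1.0,"tz": 0,"wx": 0,"wy": 0.008,"wz": 0,"jaw": 0.4},{"tx": 0,"ty": 1.0,"tz": 0,"wx": 0,"wy": 0,"wz": 0,"jaw": 0.4},{"tx": 0,"ty": 0,"tz": 0,"wx": 0,"wy": 0,"wz": 0,"jaw": 0.4}])

```text
t: 11.45
tool_pos: [0.443, 0.2823, 0.0229]
tool_rot: [-2.185, -2.252, 0.003]
contact_force: [-2.1, -0.5, 3.3]
opening: 0.0589
```

```bash
python3 - <<'E'
from h import *
plan([(*S2W(-28,0),.0227,TH)])
print(W2S(ctrl.get_obs()['tool_pos']))
E
```

```text
now [0.443  0.2823 0.0229] yaw 0.03 tilt [-0.004  0.002] F [-2.1 -0.5  3.3] op 0.0589 t 11.45
{'tx': -0.0, 'ty': 3.75, 'tz': 0.01, 'wx': -0.004, 'wy': -0.002, 'wz': 0.001}
[-6.54781074e+01 -7.79465378e-03]
```

Call:
send_rows(series=[{"tx": 0,"ty": 1.0,"tz": 0,"wx": 0,"wy": 0,"wz": 0,"jaw": 0.4},{"tx": 0,"ty": 1.0,"tz": 0,"wx": 0,"wy": 0,"wz": 0,"jaw": 0.4},{"tx": 0,"ty": 0,"tz": 0,"wx": 0,"wy": 0,"wz": 0,"jaw": 0.4}])

```text
t: 11.82
tool_pos: [0.4629, 0.2833, 0.0226]
tool_rot: [-2.183, -2.249, 0.006]
contact_force: [2.3, -1.3, -0.3]
opening: 0.0587
```

```bash
python3 - <<'E'
from h import *
plan([(*S2W(-28,0),.0227,TH)])
print(W2S(ctrl.get_obs()['tool_pos']))
crop("side","pics/s18.png",180,130,120,100)
E
```

```text
now [0.4629 0.2833 0.0226] yaw 0.03 tilt [-0.008  0.002] F [ 2.3 -1.3 -0.3] op 0.0587 t 11.82
{'tx': -0.05, 'ty': 1.76, 'tz': -0.03, 'wx': -0.008, 'wy': -0.002, 'wz': 0.001}
[-45.58493498   0.45425356]
```

View pics/s18.png

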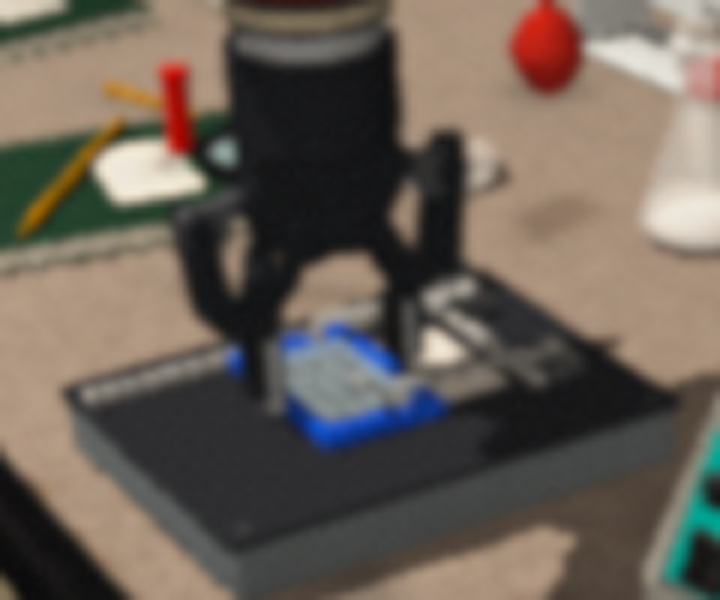

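Call:
send_rows(series=[{"tx": -0.05,"ty": 0.8,"tz": 0,"wx": -0.008,"wy": 0,"wz": 0,"jaw": 0.4},{"tx": 0,"ty": 0.8,"tz": 0,"wx": 0,"wy": 0,"wz": 0,"jaw": 0.4},{"tx": 0,"ty": 0,"tz": 0,"wx": 0,"wy": 0,"wz": 0,"jaw": 0.4}])

```text
t: 12.25
tool_pos: [0.4787, 0.2836, 0.0224]
tool_rot: [-2.186, -2.252, -0.002]
contact_force: [1.9, -0.6, -0.3]
opening: 0.0589
```

```bash
python3 - <<'E'
from h import *
plan([(*S2W(-28,0),.0227,TH)])
print(W2S(ctrl.get_obs()['tool_pos']))
crop("side","pics/s19.png",180,130,120,100)
E
```

```text
now [0.4787 0.2836 0.0224] yaw 0.03 tilt [-0.002  0.003] F [ 1.9 -0.6 -0.3] op 0.0589 t 12.25
{'tx': -0.03, 'ty': 0.18, 'tz': -0.03, 'wx': -0.001, 'wy': -0.003, 'wz': 0.001}
[-29.82856819   0.28291585]
```

View pics/s19.png

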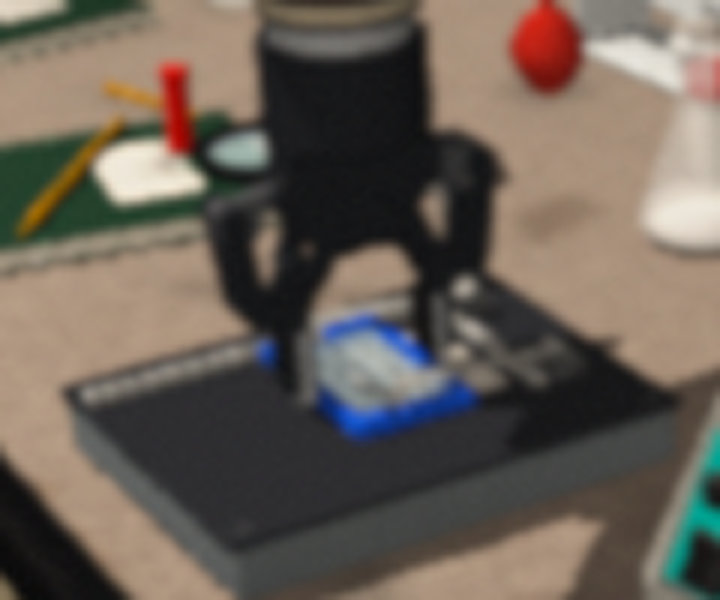

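Call:
send_rows(series=[{"tx": 0,"ty": 0,"tz": 0,"wx": 0,"wy": 0,"wz": 0,"jaw": 0.2},{"tx": 0,"ty": 0,"tz": 0,"wx": 0,"wy": 0,"wz": 0,"jaw": 0.2},{"tx": 0,"ty": 0,"tz": -2,"wx": 0,"wy": 0,"wz": 0,"jaw": 0.2},{"tx": 0,"ty": 0,"tz": -3,"wx": 0,"wy": 0,"wz": 0,"jaw": 0.2},{"tx": 0,"ty": 0,"tz": 0,"wx": 0,"wy": 0,"wz": 0,"jaw": 0.2}])

```text
t: 12.92
tool_pos: [0.4792, 0.2836, 0.0758]
tool_rot: [-2.187, -2.253, -0.005]
contact_force: [0.0, 0.5, 0.1]
opening: 0.068
```

```bash
python3 - <<'E'
from h import *
plan([(*S2W(-100,-2),.09,TH+np.pi/2)])
print(W2S(ctrl.get_obs()['tool_pos']))
crop("side","pics/s20.png",180,130,120,100)
E
```

```text
now [0.4792 0.2836 0.0758] yaw 0.03 tilt [0.001 0.004] F [0.  0.5 0.1] op 0.068 t 12.93
{'tx': -0.02, 'ty': -0.79, 'tz': -0.16, 'wx': 0.0, 'wy': -0.0, 'wz': -0.174}
{'tx': 0.11, 'ty': -0.78, 'tz': -0.16, 'wx': 0.0, 'wy': -0.0, 'wz': -0.174}
{'tx': 0.25, 'ty': -0.75, 'tz': -0.16, 'wx': 0.0, 'wy': -0.0, 'wz': -0.174}
{'tx': 0.37, 'ty': -0.69, 'tz': -0.16, 'wx': 0.0, 'wy': -0.0, 'wz': -0.174}
{'tx': 0.49, 'ty': -0.62, 'tz': -0.16, 'wx': 0.0, 'wy': -0.0, 'wz': -0.174}
{'tx': 0.59, 'ty': -0.52, 'tz': -0.16, 'wx': 0.0, 'wy': -0.0, 'wz': -0.174}
{'tx': 0.67, 'ty': -0.41, 'tz': -0.16, 'wx': 0.0, 'wy': -0.0, 'wz': -0.174}
{'tx': 0.73, 'ty': -0.29, 'tz': -0.16, 'wx': 0.0, 'wy': -0.0, 'wz': -0.174}
{'tx': 0.77, 'ty': -0.16, 'tz': -0.16, 'wx': 0.0, 'wy': -0.0, 'wz': -0.174}
[-29.30932445   0.28957182]
```

View pics/s20.png

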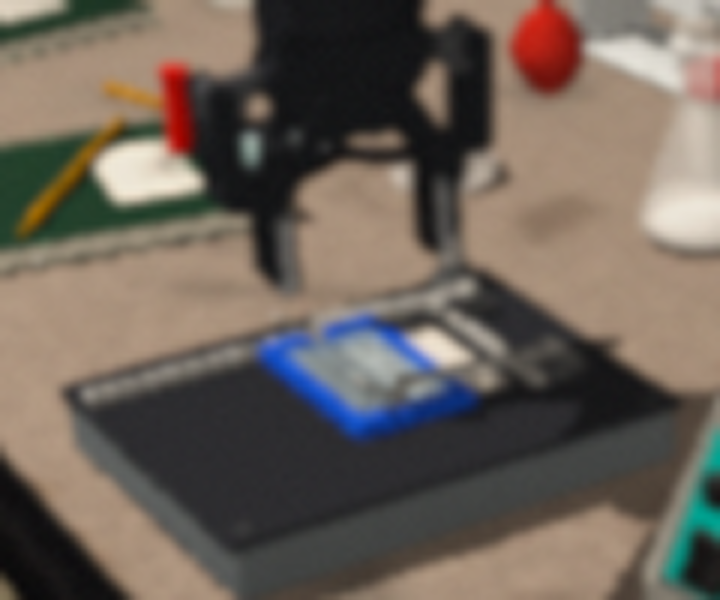

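Call:
send_rows(series=[{"tx": 0,"ty": -1,"tz": -0.2,"wx": 0,"wy": 0,"wz": -0.174,"jaw": 0.3},{"tx": 0.1,"ty": -1,"tz": -0.2,"wx": 0,"wy": 0,"wz": -0.174,"jaw": 0.5},{"tx": 0.3,"ty": -0.8,"tz": -0.2,"wx": 0,"wy": 0,"wz": -0.174,"jaw": 0.7},{"tx": 0.4,"ty": -0.7,"tz": -0.2,"wx": 0,"wy": 0,"wz": -0.174,"jaw": 0.7},{"tx": 0.5,"ty": -0.6,"tz": -0.2,"wx": 0,"wy": 0,"wz": -0.174,"jaw": 0.7}])

```text
t: 13.6
tool_pos: [0.4295, 0.2791, 0.0804]
tool_rot: [-0.99, -2.973, 0.005]
contact_force: [-0.5, -0.2, -0.4]
opening: 0.0254
```

Call:
send_rows(series=[{"tx": 0.6,"ty": -0.5,"tz": 0,"wx": 0,"wy": 0,"wz": -0.174,"jaw": 0.7},{"tx": 0.7,"ty": -0.4,"tz": 0,"wx": 0,"wy": 0,"wz": -0.174,"jaw": 0.7},{"tx": 0.7,"ty": -0.3,"tz": 0,"wx": 0,"wy": 0,"wz": -0.174,"jaw": 0.7},{"tx": 0.8,"ty": -0.2,"tz": 0,"wx": 0,"wy": 0,"wz": -0.174,"jaw": 0.7},{"tx": 0,"ty": 0,"tz": 0,"wx": 0,"wy": 0,"wz": 0,"jaw": 0.7}])

```text
t: 14.22
tool_pos: [0.3931, 0.2745, 0.0762]
tool_rot: [0.118, -3.123, 0.005]
contact_force: [1.1, -0.9, 1.1]
opening: 0.0255
```

```bash
python3 - <<'E'
from h import *
plan([(*S2W(-95,-1),.035,TH+np.pi/2)])
print(W2S(ctrl.get_obs()['tool_pos']))
crop("side","pics/s21.png",180,130,120,100)
crop("top","pics/t21.png",190,185,100,95)
E
```

```text
now [0.3931 0.2745 0.0762] yaw 1.646 tilt [-0.016 -0.004] F [ 1.1 -0.9  1.1] op 0.0255 t 14.22
{'tx': -2.15, 'ty': 0.45, 'tz': 4.09, 'wx': -0.003, 'wy': -0.016, 'wz': 0.047}
[-115.61949884   -6.35945216]
```

View pics/s21.png

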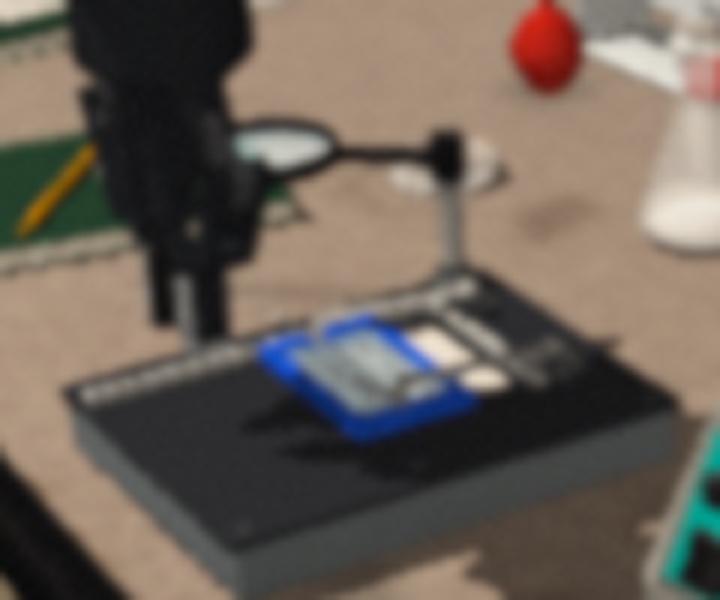

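View pics/t21.png

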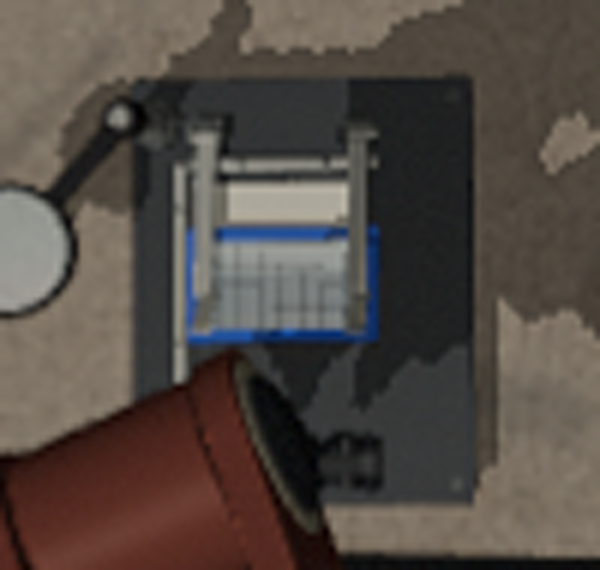

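Call:
send_rows(series=[{"tx": -1.5,"ty": 0.4,"tz": 1.6,"wx": 0,"wy": -0.01,"wz": 0.047,"jaw": 0.7},{"tx": 0,"ty": 0,"tz": 1.6,"wx": 0,"wy": 0,"wz": 0,"jaw": 0.7},{"tx": 0,"ty": 0,"tz": 0,"wx": 0,"wy": 0,"wz": 0,"jaw": 0.7},{"tx": 0,"ty": 0,"tz": 0,"wx": 0,"wy": 0,"wz": 0,"jaw": 0.7}])

```text
t: 14.82
tool_pos: [0.4087, 0.2796, 0.0431]
tool_rot: [0.034, -3.136, 0.005]
contact_force: [-0.4, 0.4, -0.4]
opening: 0.0253
```

```bash
python3 - <<'E'
from h import *
plan([(*S2W(-95,-1),.03,TH+np.pi/2)])
print(W2S(ctrl.get_obs()['tool_pos']))
crop("side","pics/s22.png",180,130,120,100)
E
```

```text
now [0.4087 0.2796 0.0431] yaw 1.593 tilt [-0.006 -0.003] F [-0.4  0.4 -0.4] op 0.0253 t 14.82
{'tx': -0.5, 'ty': 0.08, 'tz': 1.31, 'wx': -0.003, 'wy': -0.006, 'wz': -0.007}
[-99.9209832   -1.69747628]
```

View pics/s22.png

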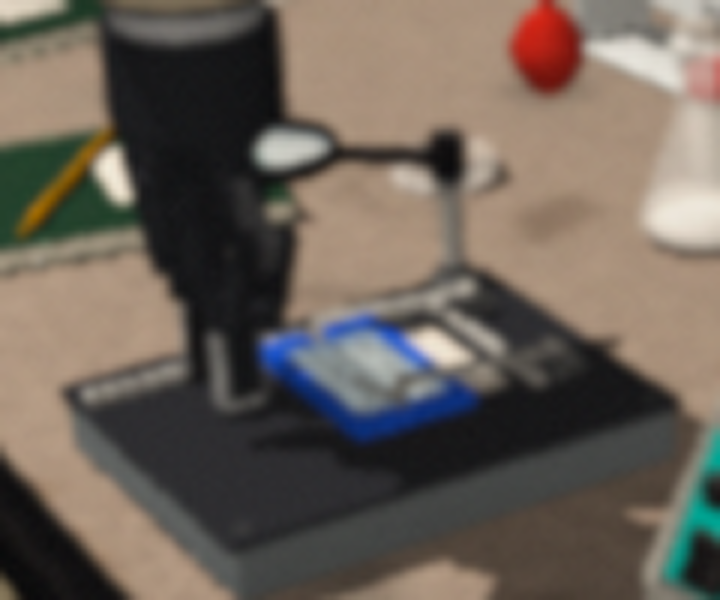

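```bash
python3 - <<'E'
from h import *
for z in(.035,.045,.055,.065):
  print(z,[((proj("side",[*S2W(x,-21),z])[0]-[180,130])*6+2.5).round() for x in(-111,-89)])
E
```

```text
0.035 [array([223., 454.]), array([269., 441.])]
0.045 [array([221., 434.]), array([267., 421.])]
0.055 [array([219., 414.]), array([265., 400.])]
0.065 [array([217., 393.]), array([263., 380.])]
```

Call:
send_rows(series=[{"tx": 0,"ty": 0,"tz": 0.4,"wx": 0,"wy": 0,"wz": 0,"jaw": 0.7},{"tx": 0,"ty": 0,"tz": 0.4,"wx": 0,"wy": 0,"wz": 0,"jaw": 0.7},{"tx": 0,"ty": 0,"tz": 0,"wx": 0,"wy": 0,"wz": 0,"jaw": 0.7}])

```text
t: 15.25
tool_pos: [0.4088, 0.2797, 0.0355]
tool_rot: [0.034, -3.137, 0.004]
contact_force: [0.0, 0.1, 0.5]
opening: 0.0254
```

Call:
send_rows(series=[{"tx": 0,"ty": 0,"tz": 0.5,"wx": 0,"wy": 0,"wz": 0,"jaw": 0.7},{"tx": 0,"ty": 0,"tz": 0.4,"wx": 0,"wy": 0,"wz": 0,"jaw": 0.7},{"tx": 0,"ty": 0,"tz": 0,"wx": 0,"wy": 0,"wz": 0,"jaw": 0.7}])

```text
t: 15.62
tool_pos: [0.4087, 0.2797, 0.0259]
tool_rot: [0.034, -3.137, 0.004]
contact_force: [0.1, 0.4, 0.5]
opening: 0.0258
```

```bash
python3 - <<'E'
from h import *
plan([(*S2W(-75,-1),.026,TH+np.pi/2)])
print(W2S(ctrl.get_obs()['tool_pos']))
crop("side","pics/s23.png",180,130,120,100)
E
```

```text
now [0.4087 0.2797 0.0259] yaw 1.593 tilt [-0.004 -0.003] F [0.1 0.4 0.5] op 0.0258 t 15.62
{'tx': -2.48, 'ty': 0.08, 'tz': -0.02, 'wx': -0.003, 'wy': -0.004, 'wz': -0.007}
[-99.83974005  -1.58515717]
```

View pics/s23.png

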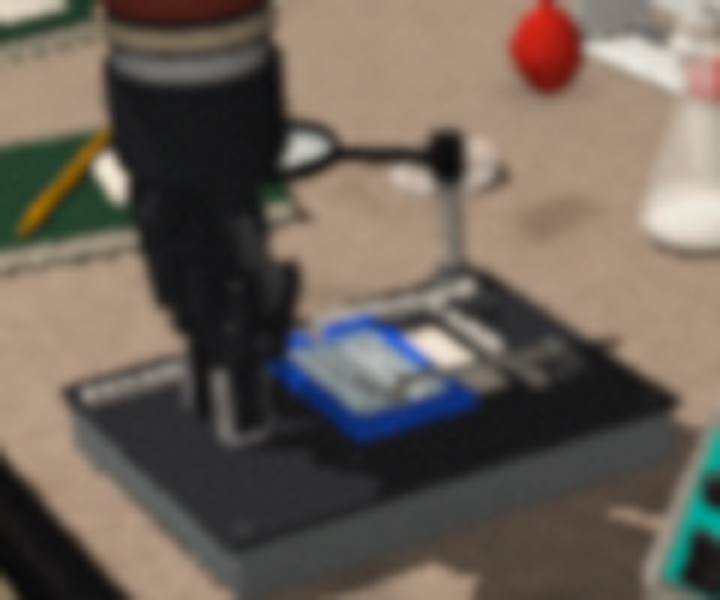

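Call:
send_rows(series=[{"tx": -1.2,"ty": 0,"tz": 0,"wx": 0,"wy": 0,"wz": 0,"jaw": 0.7},{"tx": -1.2,"ty": 0.05,"tz": 0,"wx": 0,"wy": 0,"wz": 0,"jaw": 0.7},{"tx": -0.6,"ty": 0,"tz": 0,"wx": 0,"wy": 0,"wz": 0,"jaw": 0.7},{"tx": 0,"ty": 0,"tz": 0,"wx": 0,"wy": 0,"wz": 0,"jaw": 0.7}])

```text
t: 16.18
tool_pos: [0.4412, 0.2811, 0.0262]
tool_rot: [0.034, -3.137, 0.004]
contact_force: [0.1, 0.1, 0.4]
opening: 0.0256
```

```bash
python3 - <<'E'
from h import *
plan([(*S2W(-45,-1),.026,TH+np.pi/2)])
print(W2S(ctrl.get_obs()['tool_pos']))
crop("side","pics/s24.png",180,130,120,100)
E
```

```text
now [0.4412 0.2811 0.0262] yaw 1.592 tilt [-0.005 -0.003] F [0.1 0.1 0.4] op 0.0256 t 16.18
{'tx': -2.23, 'ty': 0.03, 'tz': 0.01, 'wx': -0.002, 'wy': -0.005, 'wz': -0.007}
[-67.31994174  -1.13985899]
```

View pics/s24.png

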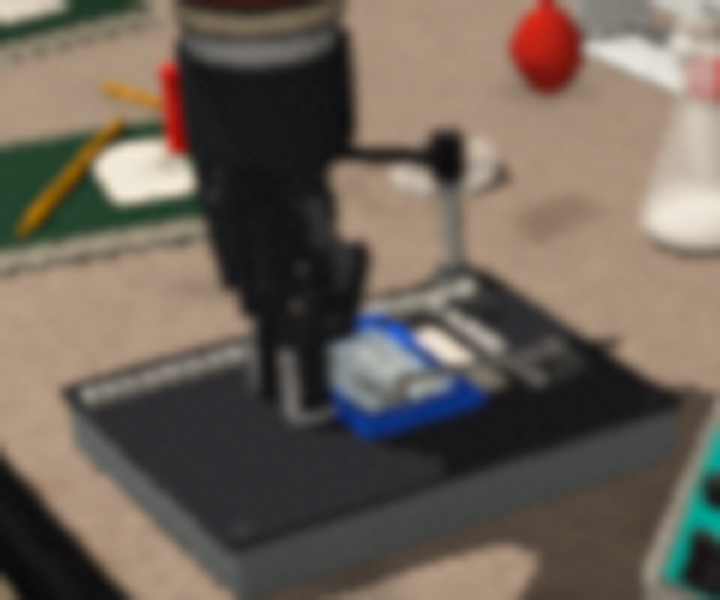

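Contact reached; the plate is starting to move (its right-front corner is now at 483,400). Push on.

Call:
send_rows(series=[{"tx": -0.7,"ty": 0,"tz": 0,"wx": 0,"wy": 0,"wz": 0,"jaw": 0.7},{"tx": -0.7,"ty": 0,"tz": 0,"wx": 0,"wy": 0,"wz": 0,"jaw": 0.7},{"tx": -0.5,"ty": 0,"tz": 0,"wx": 0,"wy": 0,"wz": 0,"jaw": 0.7},{"tx": 0,"ty": 0,"tz": 0,"wx": 0,"wy": 0,"wz": 0,"jaw": 0.7}])

```text
t: 16.73
tool_pos: [0.4596, 0.2814, 0.0256]
tool_rot: [0.035, -3.133, 0.005]
contact_force: [-0.3, -0.1, 0.5]
opening: 0.0257
```

```bash
python3 - <<'E'
from h import *
plan([(*S2W(-41,-1),.026,TH+np.pi/2)])
print(W2S(ctrl.get_obs()['tool_pos']))
crop("side","pics/s25.png",180,130,120,100)
crop("top","pics/t25.png",190,185,100,95)
E
```

```text
now [0.4596 0.2814 0.0256] yaw 1.593 tilt [-0.008 -0.003] F [-0.3 -0.1  0.5] op 0.0257 t 16.73
{'tx': -0.8, 'ty': 0.04, 'tz': -0.05, 'wx': -0.003, 'wy': -0.008, 'wz': -0.007}
[-48.97153942  -1.36065549]
```

View pics/s25.png

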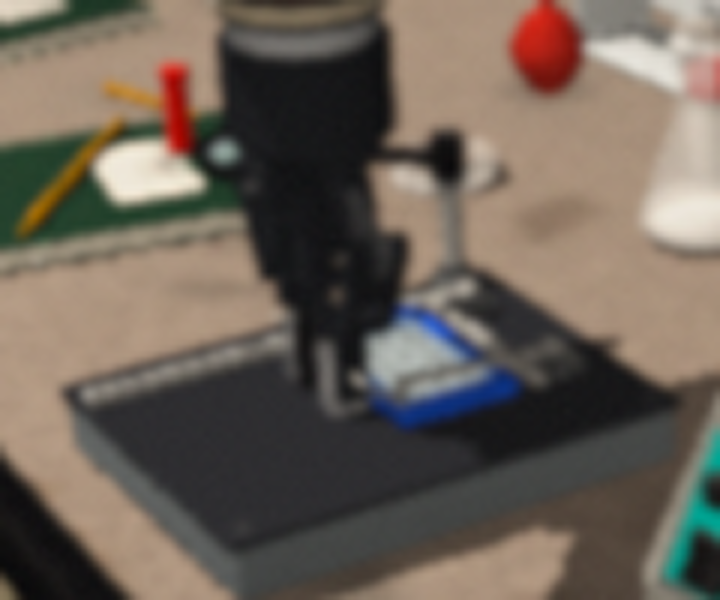

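View pics/t25.png

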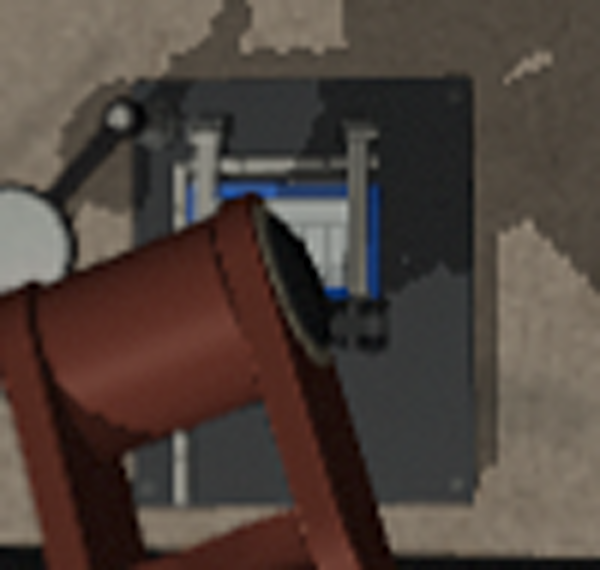

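Call:
send_rows(series=[{"tx": -0.4,"ty": 0,"tz": 0,"wx": 0,"wy": 0,"wz": 0,"jaw": 0.7},{"tx": -0.3,"ty": 0,"tz": 0,"wx": 0,"wy": 0,"wz": 0,"jaw": 0.7},{"tx": 0,"ty": 0,"tz": 0,"wx": 0,"wy": 0,"wz": 0,"jaw": 0.7}])

```text
t: 17.2
tool_pos: [0.4674, 0.2816, 0.0258]
tool_rot: [0.035, -3.135, 0.005]
contact_force: [0.1, -1.5, -0.3]
opening: 0.0253
```

Call:
send_rows(series=[{"tx": -0.2,"ty": 0,"tz": 0,"wx": 0,"wy": 0,"wz": 0,"jaw": 0.7},{"tx": 0,"ty": 0,"tz": 0,"wx": 0,"wy": 0,"wz": 0,"jaw": 0.7}])

```text
t: 17.45
tool_pos: [0.4676, 0.2816, 0.0255]
tool_rot: [0.035, -3.13, 0.005]
contact_force: [-1.2, -0.6, 1.9]
opening: 0.0257
```

```bash
python3 - <<'E'
from h import *
plan([(*S2W(-41,-1),.026,TH+np.pi/2)])
print(W2S(ctrl.get_obs()['tool_pos']), ctrl.get_obs()['effort'].round(2))
crop("side","pics/s26.png",180,130,120,100)
crop("top","pics/t26.png",190,185,100,95)
E
```

```text
now [0.4676 0.2816 0.0255] yaw 1.593 tilt [-0.011 -0.003] F [-1.2 -0.6  1.9] op 0.0257 t 17.45
{'tx': 0.01, 'ty': 0.04, 'tz': -0.05, 'wx': -0.003, 'wy': -0.012, 'wz': -0.007}
[-40.94668472  -1.37389299] [-2.100e-01 -3.435e+01 -3.140e+01 -2.000e-02 -2.200e-01  1.000e-02]
```

View pics/s26.png

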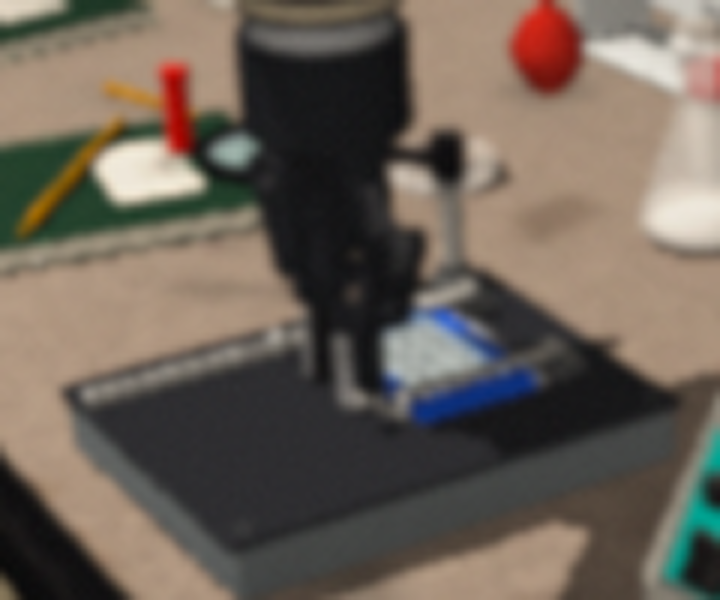

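View pics/t26.png

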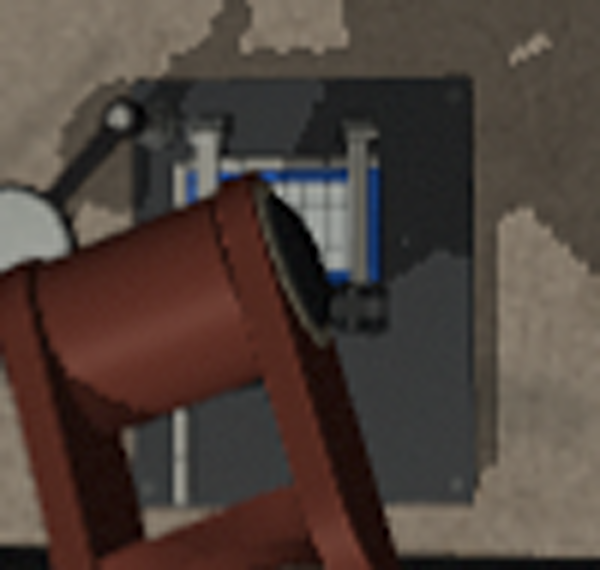

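Call:
send_rows(series=[{"tx": -0.3,"ty": 0,"tz": 0,"wx": 0,"wy": -0.01,"wz": 0,"jaw": 0.7},{"tx": -0.3,"ty": 0,"tz": 0,"wx": 0,"wy": 0,"wz": 0,"jaw": 0.7},{"tx": 0,"ty": 0,"tz": 0,"wx": 0,"wy": 0,"wz": 0,"jaw": 0.7}])

```text
t: 17.92
tool_pos: [0.4675, 0.2817, 0.0256]
tool_rot: [0.037, -3.124, 0.008]
contact_force: [0.0, 0.0, 0.7]
opening: 0.0259
```

```bash
python3 - <<'E'
from h import *
plan([(*S2W(-41,-1),.026,TH+np.pi/2)])
E
```

```text
now [0.4675 0.2817 0.0256] yaw 1.594 tilt [-0.017 -0.006] F [0.  0.  0.7] op 0.0259 t 17.93
{'tx': -0.01, 'ty': 0.04, 'tz': -0.04, 'wx': -0.005, 'wy': -0.017, 'wz': -0.005}
```

Call:
send_rows(series=[{"tx": 1.5,"ty": 0,"tz": 0,"wx": 0,"wy": 0,"wz": 0,"jaw": 0.7},{"tx": 2.5,"ty": 0,"tz": -1,"wx": 0,"wy": -0.017,"wz": 0,"jaw": 0.7},{"tx": 2,"ty": 3,"tz": -4,"wx": 0,"wy": 0,"wz": 0,"jaw": 0.7},{"tx": 2,"ty": 5,"tz": -5,"wx": 0,"wy": 0,"wz": 0,"jaw": 0.7},{"tx": 0,"ty": 5,"tz": -4,"wx": 0,"wy": 0,"wz": 0,"jaw": 0.7}])

```text
t: 18.55
tool_pos: [0.382, 0.402, 0.1569]
tool_rot: [0.027, -3.139, 0.014]
contact_force: [1.3, -0.1, -0.9]
opening: 0.0254
```

```bash
python3 - <<'E'
from h import *
p=ctrl.get_obs()['tool_pos'];plan([])
crop("side","pics/s27.png",190,160,120,70)
crop("top","pics/t27.png",190,185,100,95)
E
```

```text
now [0.382  0.402  0.1569] yaw 1.588 tilt [-0.002 -0.009] F [ 1.3 -0.1 -0.9] op 0.0254 t 18.55
```

View pics/s27.png

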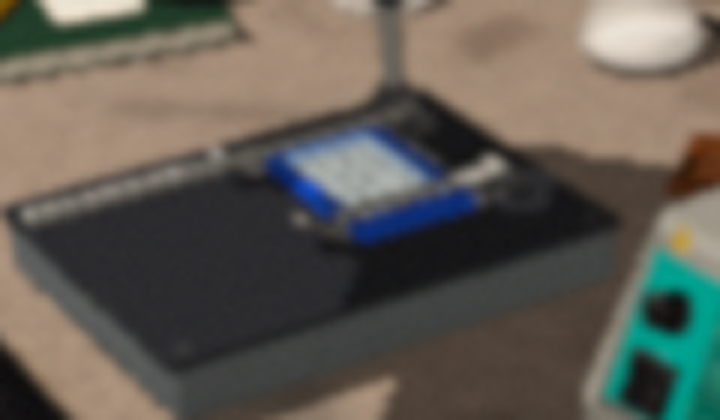

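View pics/t27.png

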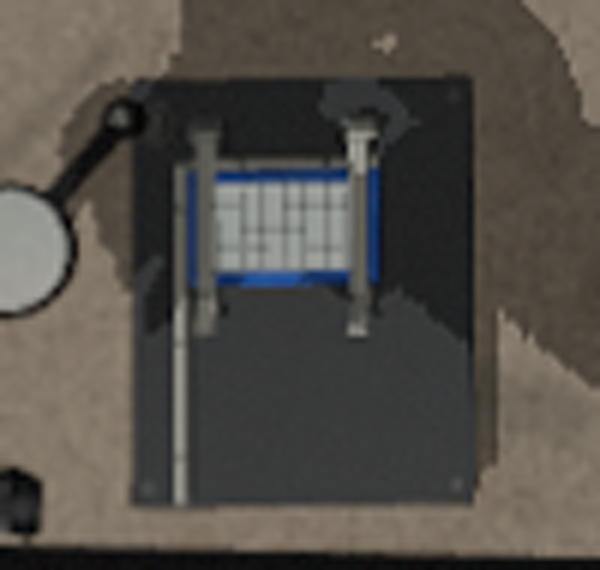

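```bash
python3 - <<'E'
from h import *
fs=["s7","s20","s27"]
ims=[cv2.imread(f"pics/{f}_full.png") for f in fs]; ims[0]=cv2.imread("pics/side0.png")
cv2.imwrite("pics/cmp.png",np.vstack([cv2.resize(i[175:205,210:290],None,fx=9,fy=6,interpolation=cv2.INTER_CUBIC) for i in ims]))
U=lambda p:un(p,190,185)
for p in((190,285),(378,283),(378,170),(190,170),(283,286),(283,172)): print(W2S(at("top",U(p),.043)).round(1))
E
```

```text
[-31.4  49.5]
[-30.9 -48.8]
[ 28.2 -48.7]
[28.8 49.9]
[-32.2   0.8]
[27.5  1.1]
```

View pics/cmp.png

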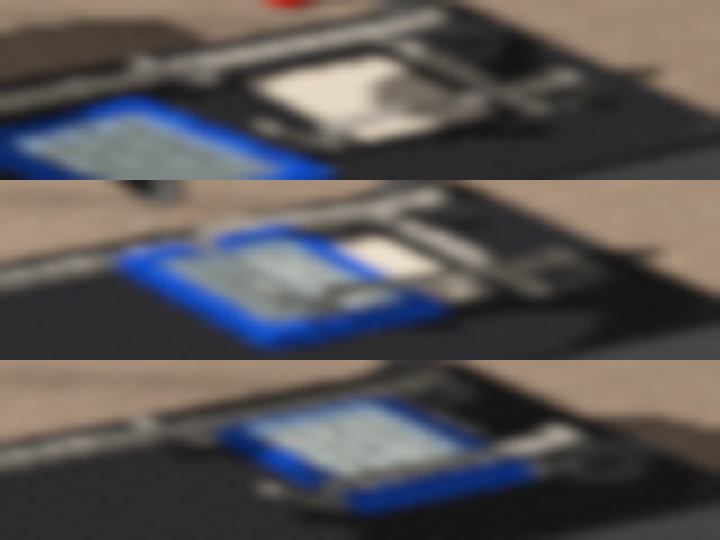

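```bash
python3 - <<'E'
from h import *
k=at("side",un((175,68),180,130),.146); print(k, lensang(k),np.linalg.norm(k[:2]-H))
l=at("top",un((8,250),190,185),.1085); print(lensang(l),np.linalg.norm(l[:2]-H))
a=1.5
print(knob(a,.17))
plan([knob(a,.19)])
E
```

```text
[0.46311792 0.44024476 0.146     ] 1.640767488475504 0.1309908012640703
1.5983327469334103 0.08868556048686999
(np.float64(0.4515320596222197), np.float64(0.4258645150721236), 0.17, np.float64(0.9904946197563929))
now [0.3851 0.4066 0.1621] yaw 1.592 tilt [ 0.006 -0.001] F [ 0.5 -0.8  1. ] op 0.0257 t 18.65
{'tx': -1.67, 'ty': 0.44, 'tz': -0.69, 'wx': 0.0, 'wy': 0.002, 'wz': 0.15}
{'tx': -1.59, 'ty': 0.69, 'tz': -0.69, 'wx': 0.0, 'wy': 0.002, 'wz': 0.15}
{'tx': -1.47, 'ty': 0.92, 'tz': -0.69, 'wx': 0.0, 'wy': 0.002, 'wz': 0.15}
{'tx': -1.31, 'ty': 1.13, 'tz': -0.7, 'wx': 0.0, 'wy': 0.002, 'wz': 0.15}
```

```bash
python3 - <<'E'
from h import *
plan([knob(1.61,.175)])
E
```

```text
now [0.3851 0.4066 0.1621] yaw 1.592 tilt [ 0.006 -0.001] F [ 0.5 -0.8  1. ] op 0.0257 t 18.65
{'tx': -1.89, 'ty': 0.73, 'tz': -0.31, 'wx': 0.0, 'wy': 0.002, 'wz': 0.178}
{'tx': -1.73, 'ty': 1.05, 'tz': -0.31, 'wx': 0.0, 'wy': 0.002, 'wz': 0.178}
{'tx': -1.52, 'ty': 1.34, 'tz': -0.32, 'wx': 0.0, 'wy': 0.002, 'wz': 0.178}
{'tx': -1.26, 'ty': 1.59, 'tz': -0.32, 'wx': 0.0, 'wy': 0.002, 'wz': 0.178}
```

Call:
send_rows(series=[{"tx": -1.9,"ty": 0.7,"tz": -1.0,"wx": 0,"wy": 0,"wz": 0.178,"jaw": 0.55},{"tx": -1.7,"ty": 1.0,"tz": -0.5,"wx": 0,"wy": 0,"wz": 0.178,"jaw": 0.55},{"tx": -1.5,"ty": 1.3,"tz": 0,"wx": 0,"wy": 0,"wz": 0.178,"jaw": 0.55},{"tx": -1.2,"ty": 1.6,"tz": 0,"wx": 0,"wy": 0,"wz": 0.178,"jaw": 0.55},{"tx": 0,"ty": 0,"tz": 0,"wx": 0,"wy": 0,"wz": 0,"jaw": 0.55}])

```text
t: 19.27
tool_pos: [0.4587, 0.4345, 0.1744]
tool_rot: [1.09, 2.938, -0.001]
contact_force: [-1.2, -0.5, -0.6]
opening: 0.0383
```

```bash
python3 - <<'E'
from h import *
plan([knob(1.61,.14),knob(1.61,.113)])
crop("side","pics/s28.png",170,100,120,100)
E
```

```text
now [0.4587 0.4345 0.1744] yaw 0.86 tilt [ 0.007 -0.003] F [-1.2 -0.5 -0.6] op 0.0383 t 19.27
{'tx': 0.11, 'ty': 0.31, 'tz': 3.44, 'wx': 0.002, 'wy': 0.007, 'wz': -0.02}
{'tx': 0.0, 'ty': 0.0, 'tz': 2.7, 'wx': -0.0, 'wy': 0.0, 'wz': -0.0}
```

View pics/s28.png

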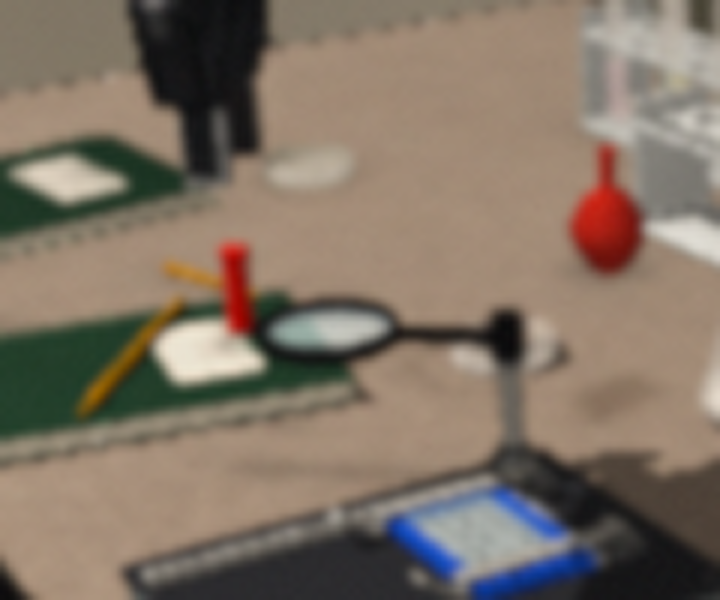

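Call:
send_rows(series=[{"tx": 0.1,"ty": 0.3,"tz": 0.5,"wx": 0,"wy": 0,"wz": 0,"jaw": 0.55},{"tx": 0,"ty": 0,"tz": 2.2,"wx": 0,"wy": 0,"wz": 0,"jaw": 0.55},{"tx": 0,"ty": 0,"tz": 1.5,"wx": 0,"wy": 0,"wz": 0,"jaw": 0.55},{"tx": 0,"ty": 0,"tz": 0,"wx": 0,"wy": 0,"wz": 0,"jaw": 0.55}])

```text
t: 19.82
tool_pos: [0.4565, 0.4356, 0.1269]
tool_rot: [1.083, 2.944, -0.007]
contact_force: [0.1, 0.3, 0.0]
opening: 0.0382
```

```bash
python3 - <<'E'
from h import *
plan([knob(1.61,.113)])
crop("side","pics/s29.png",170,100,120,100)
E
```

```text
now [0.4565 0.4356 0.1269] yaw 0.866 tilt [ 0.003 -0.006] F [0.1 0.3 0. ] op 0.0382 t 19.82
{'tx': -0.14, 'ty': 0.38, 'tz': 1.39, 'wx': -0.003, 'wy': 0.006, 'wz': -0.015}
```

View pics/s29.png

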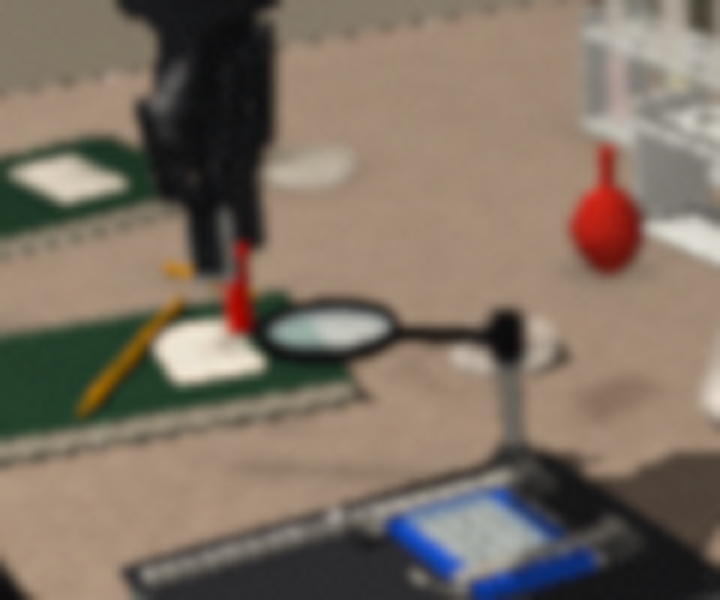

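Call:
send_rows(series=[{"tx": -0.1,"ty": 0.4,"tz": 0,"wx": 0,"wy": 0,"wz": 0,"jaw": 0.55},{"tx": 0,"ty": 0,"tz": 0.8,"wx": 0,"wy": 0,"wz": 0,"jaw": 0.55},{"tx": 0,"ty": 0,"tz": 0.6,"wx": 0,"wy": 0,"wz": 0,"jaw": 0.6},{"tx": 0,"ty": 0,"tz": 0,"wx": 0,"wy": 0,"wz": 0,"jaw": 0.9},{"tx": 0,"ty": 0,"tz": 0,"wx": 0,"wy": 0,"wz": 0,"jaw": 0.9}], squeeze=20)

```text
t: 20.5
tool_pos: [0.4615, 0.4391, 0.1144]
tool_rot: [1.082, 2.942, -0.002]
contact_force: [0.2, -0.2, 0.2]
opening: 0.0128
```

```bash
python3 - <<'E'
from h import *
p=ctrl.get_obs()['tool_pos']; a=lensang(p); print(a,np.linalg.norm(p[:2]-H))
plan([knob(a-.13*i,.113) for i in range(1,6)])
crop("side","pics/s30.png",170,100,120,100)
E
```

```text
1.6259247519456057 0.13150647055989953
now [0.4615 0.4391 0.1144] yaw 0.866 tilt [ 0.006 -0.003] F [ 0.2 -0.2  0.2] op 0.0128 t 20.5
{'tx': -0.11, 'ty': -1.71, 'tz': 0.14, 'wx': 0.001, 'wy': 0.007, 'wz': -0.129}
{'tx': -0.11, 'ty': -1.7, 'tz': 0.0, 'wx': -0.0, 'wy': 0.0, 'wz': -0.13}
{'tx': -0.11, 'ty': -1.7, 'tz': 0.0, 'wx': 0.0, 'wy': 0.0, 'wz': -0.13}
{'tx': -0.11, 'ty': -1.7, 'tz': 0.0, 'wx': -0.0, 'wy': -0.0, 'wz': -0.13}
{'tx': -0.11, 'ty': -1.7, 'tz': 0.0, 'wx': 0.0, 'wy': 0.0, 'wz': -0.13}
```

View pics/s30.png

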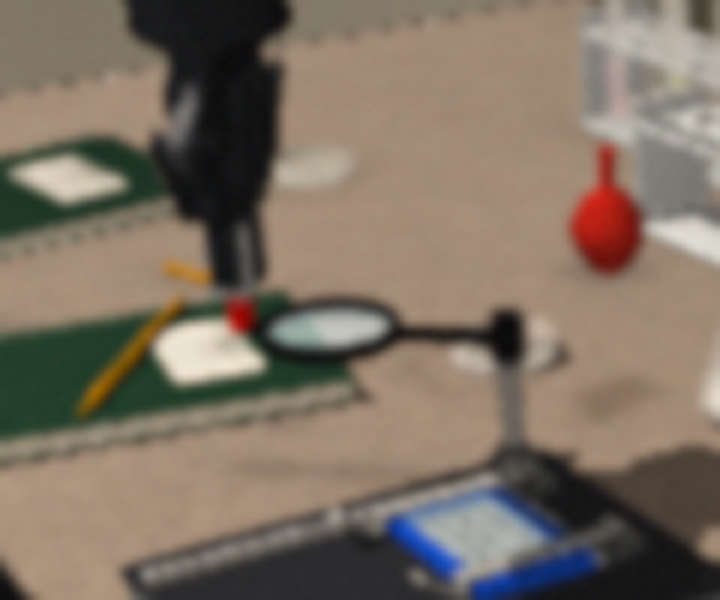

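Knob is gripped (12.8 mm). Reopen slightly to a cage and sweep back.

Call:
send_rows(series=[{"tx": -0.1,"ty": -1.6,"tz": 0.1,"wx": 0,"wy": 0,"wz": -0.13,"jaw": 0.74},{"tx": -0.1,"ty": -1.7,"tz": 0,"wx": 0,"wy": 0,"wz": -0.13,"jaw": 0.74},{"tx": -0.1,"ty": -1.7,"tz": 0,"wx": 0,"wy": 0,"wz": -0.13,"jaw": 0.74},{"tx": -0.1,"ty": -1.7,"tz": 0,"wx": 0,"wy": 0,"wz": -0.13,"jaw": 0.74},{"tx": -0.1,"ty": -1.7,"tz": 0,"wx": 0,"wy": 0,"wz": -0.13,"jaw": 0.74}])

```text
t: 21.18
tool_pos: [0.4315, 0.3622, 0.1152]
tool_rot: [0.05, 3.131, 0.001]
contact_force: [0.5, 0.4, -1.0]
opening: 0.022
```

```bash
python3 - <<'E'
from h import *
p=ctrl.get_obs()['tool_pos']; a=lensang(p); print(a,np.linalg.norm(p[:2]-H))
plan([knob(a-.13*i,.113) for i in range(1,6)])
E
```

```text
0.9846578611498504 0.1302397967441082
now [0.4315 0.3622 0.1152] yaw 1.539 tilt [0.01  0.001] F [ 0.5  0.4 -1. ] op 0.022 t 21.18
{'tx': 0.07, 'ty': -1.7, 'tz': 0.22, 'wx': 0.0, 'wy': 0.01, 'wz': -0.097}
{'tx': -0.11, 'ty': -1.7, 'tz': 0.0, 'wx': -0.0, 'wy': 0.0, 'wz': -0.13}
{'tx': -0.11, 'ty': -1.7, 'tz': 0.0, 'wx': 0.0, 'wy': -0.0, 'wz': -0.13}
{'tx': -0.11, 'ty': -1.7, 'tz': 0.0, 'wx': -0.0, 'wy': -0.0, 'wz': -0.13}
{'tx': -0.11, 'ty': -1.7, 'tz': 0.0, 'wx': 0.0, 'wy': 0.0, 'wz': -0.13}
```

Call:
send_rows(series=[{"tx": 0.1,"ty": -1.7,"tz": 0.2,"wx": 0,"wy": 0.01,"wz": -0.1,"jaw": 0.74},{"tx": -0.1,"ty": -1.7,"tz": 0,"wx": 0,"wy": 0,"wz": -0.13,"jaw": 0.74},{"tx": -0.1,"ty": -1.7,"tz": 0,"wx": 0,"wy": 0,"wz": -0.13,"jaw": 0.74},{"tx": -0.1,"ty": -1.7,"tz": 0,"wx": 0,"wy": 0,"wz": -0.13,"jaw": 0.74},{"tx": -0.1,"ty": -1.7,"tz": 0,"wx": 0,"wy": 0,"wz": -0.13,"jaw": 0.74}])

```text
t: 21.8
tool_pos: [0.4524, 0.2802, 0.1151]
tool_rot: [-0.943, 2.992, 0.005]
contact_force: [-0.4, 1.2, -1.1]
opening: 0.0223
```

```bash
python3 - <<'E'
from h import *
p=ctrl.get_obs()['tool_pos']; a=lensang(p); print(a,np.linalg.norm(p[:2]-H))
plan([knob(a-.1*i,.113) for i in range(1,5)])
crop("side","pics/s31.png",180,110,120,100)
E
```

```text
0.32660230406543134 0.13161153273296053
now [0.4524 0.2802 0.1151] yaw 2.181 tilt [0.003 0.004] F [-0.4  1.2 -1.1] op 0.0223 t 21.8
{'tx': -0.05, 'ty': -1.31, 'tz': 0.2, 'wx': 0.001, 'wy': 0.005, 'wz': -0.083}
{'tx': -0.07, 'ty': -1.31, 'tz': -0.0, 'wx': 0.0, 'wy': 0.0, 'wz': -0.1}
{'tx': -0.07, 'ty': -1.31, 'tz': -0.0, 'wx': 0.0, 'wy': 0.0, 'wz': -0.1}
{'tx': -0.07, 'ty': -1.31, 'tz': -0.0, 'wx': 0.0, 'wy': -0.0, 'wz': -0.1}
```

View pics/s31.png

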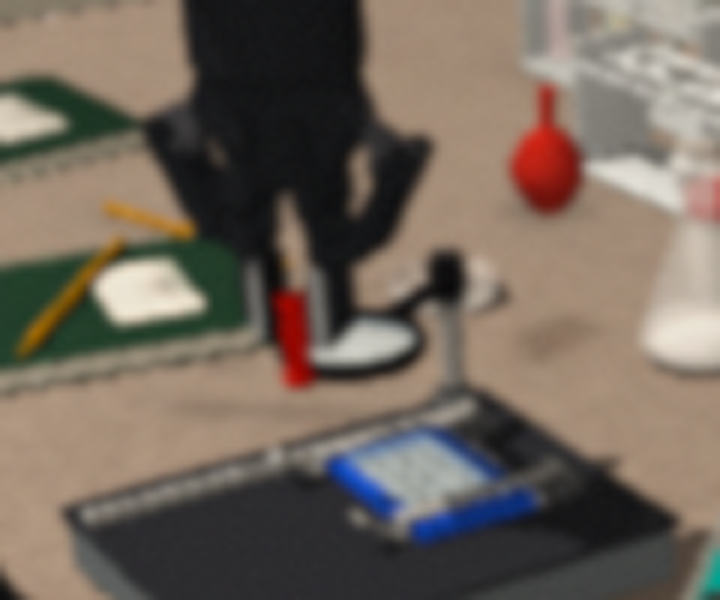

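Call:
send_rows(series=[{"tx": 0,"ty": -1.3,"tz": 0,"wx": 0,"wy": 0,"wz": -0.085,"jaw": 0.74},{"tx": -0.1,"ty": -1.3,"tz": 0,"wx": 0,"wy": 0,"wz": -0.1,"jaw": 0.74},{"tx": 0,"ty": -1.2,"tz": 0,"wx": 0,"wy": 0,"wz": -0.1,"jaw": 0.74},{"tx": 0,"ty": 0,"tz": 0,"wx": 0,"wy": 0,"wz": 0,"jaw": 0.74}])

```text
t: 22.35
tool_pos: [0.4792, 0.2507, 0.1163]
tool_rot: [-1.359, 2.825, 0.003]
contact_force: [-0.5, -0.6, -0.6]
opening: 0.0222
```

```bash
python3 - <<'E'
from h import *
p=ctrl.get_obs()['tool_pos']; a=lensang(p); print(a,np.linalg.norm(p[:2]-H))
plan([knob(-.03,.113)])
E
```

```text
0.022749641539490106 0.1318336093704565
now [0.4792 0.2507 0.1163] yaw 2.468 tilt [0.005 0.005] F [-0.5 -0.6 -0.6] op 0.0222 t 22.35
{'tx': -0.05, 'ty': -0.69, 'tz': 0.33, 'wx': -0.001, 'wy': 0.007, 'wz': -0.053}
```

Call:
send_rows(series=[{"tx": 0,"ty": -0.4,"tz": 0,"wx": 0,"wy": 0,"wz": -0.03,"jaw": 0.74},{"tx": 0,"ty": -0.3,"tz": 0,"wx": 0,"wy": 0,"wz": -0.02,"jaw": 0.74},{"tx": 0,"ty": 0,"tz": 0,"wx": 0,"wy": 0,"wz": 0,"jaw": 0.74}])

```text
t: 22.72
tool_pos: [0.4843, 0.2471, 0.1164]
tool_rot: [-1.43, 2.79, 0.004]
contact_force: [-0.5, 0.4, 0.6]
opening: 0.0225
```

```bash
python3 - <<'E'
from h import *
p=ctrl.get_obs()['tool_pos']; a=lensang(p); print(a,np.linalg.norm(p[:2]-H))
plan([knob(-.05,.113)])
E
```

```text
6.258687497200129 0.1316304673412122
now [0.4843 0.2471 0.1164] yaw 2.518 tilt [0.005 0.005] F [-0.5  0.4  0.6] op 0.0225 t 22.73
{'tx': -0.01, 'ty': -0.34, 'tz': 0.34, 'wx': -0.001, 'wy': 0.007, 'wz': -0.023}
```

Call:
send_rows(series=[{"tx": 0,"ty": -0.3,"tz": 0,"wx": 0,"wy": 0,"wz": -0.02,"jaw": 0.74},{"tx": 0,"ty": 0,"tz": 0,"wx": 0,"wy": 0,"wz": 0,"jaw": 0.74}])

```text
t: 22.98
tool_pos: [0.4852, 0.2467, 0.1162]
tool_rot: [-1.461, 2.776, 0.01]
contact_force: [-1.2, 0.8, 0.8]
opening: 0.0223
```

```bash
python3 - <<'E'
from h import *
p=ctrl.get_obs()['tool_pos']; a=lensang(p); print(a-2*np.pi,np.linalg.norm(p[:2]-H))
plan([knob(-.05,.113)])
crop("side","pics/s32.png",180,110,120,100)
E
```

```text
-0.0321331944961063 0.13143819884393215
now [0.4852 0.2467 0.1162] yaw 2.539 tilt [0.001 0.008] F [-1.2  0.8  0.8] op 0.0223 t 22.98
{'tx': 0.01, 'ty': -0.24, 'tz': 0.32, 'wx': 0.004, 'wy': 0.007, 'wz': -0.001}
```

View pics/s32.png

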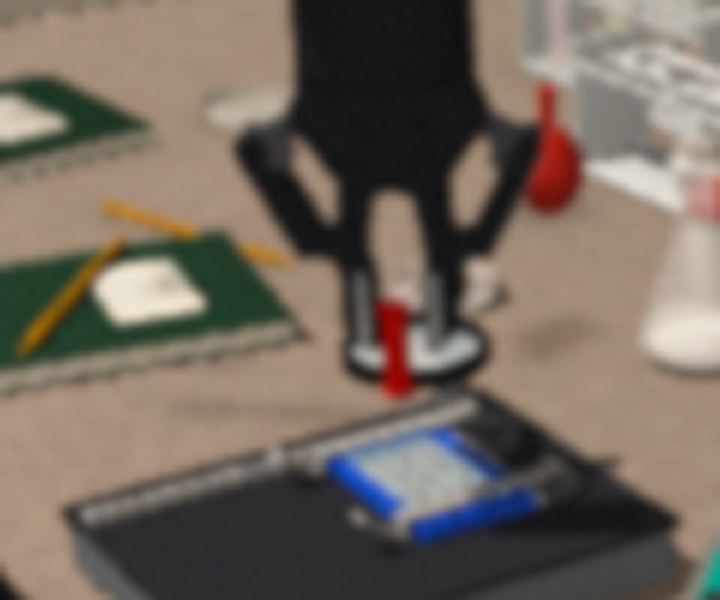

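Call:
send_rows(series=[{"tx": 0,"ty": 0.3,"tz": 0,"wx": 0,"wy": 0,"wz": 0,"jaw": 0.6},{"tx": 0,"ty": 0,"tz": 0,"wx": 0,"wy": 0,"wz": 0,"jaw": 0.55},{"tx": 0,"ty": 0,"tz": -2,"wx": 0,"wy": 0,"wz": 0,"jaw": 0.55},{"tx": 0,"ty": 0,"tz": -4,"wx": 0,"wy": 0,"wz": 0,"jaw": 0.55},{"tx": 3,"ty": 4,"tz": -4,"wx": 0,"wy": 0,"wz": 0,"jaw": 0.55}])

```text
t: 23.65
tool_pos: [0.4344, 0.2443, 0.2166]
tool_rot: [-1.46, 2.782, 0.007]
contact_force: [-0.5, 0.8, 1.0]
opening: 0.0385
```

Call:
send_rows(series=[{"tx": 4,"ty": 4,"tz": -2,"wx": 0,"wy": 0,"wz": 0,"jaw": 0.55},{"tx": 0,"ty": 5,"tz": 0,"wx": 0,"wy": 0,"wz": 0,"jaw": 0.55},{"tx": 0,"ty": 5,"tz": 0,"wx": 0,"wy": 0,"wz": 0,"jaw": 0.55},{"tx": 0,"ty": 0,"tz": 0,"wx": 0,"wy": 0,"wz": 0,"jaw": 0.55}])

```text
t: 24.15
tool_pos: [0.295, 0.2927, 0.2502]
tool_rot: [-1.449, 2.764, 0.007]
contact_force: [0.7, -0.1, 0.4]
opening: 0.0389
```

```bash
python3 - <<'E'
from h import *
plan([])
crop("side","pics/s33.png",180,110,120,100)
crop("top","pics/t33.png",190,185,100,95)
E
```

```text
now [0.295  0.2927 0.2502] yaw 2.536 tilt [0.017 0.014] F [ 0.7 -0.1  0.4] op 0.0389 t 24.15
```

View pics/s33.png

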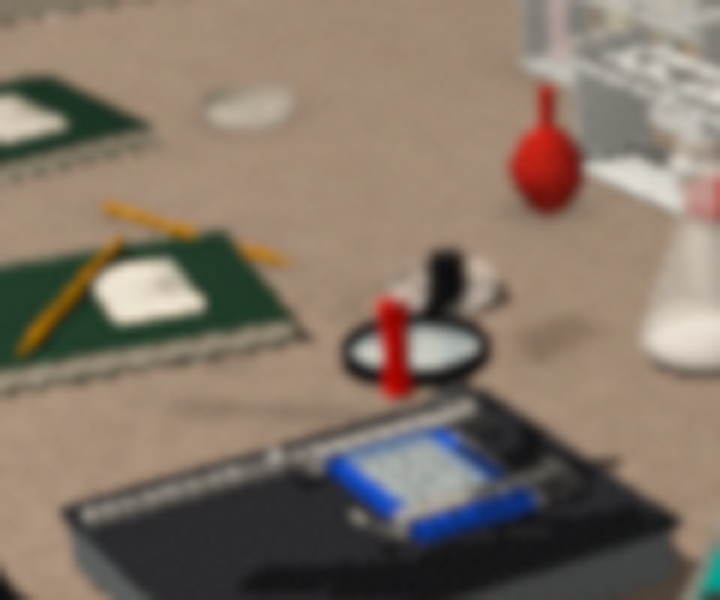

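View pics/t33.png

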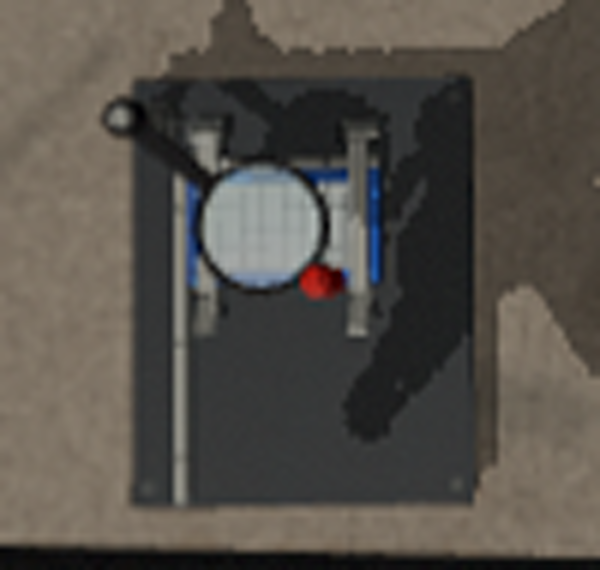

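```bash
python3 - <<'E'
from h import *
for px,z in(((316,281),.146),((262,226),.1085)):
    a=lensang(at("top",un(px,190,185),z)); print((a+np.pi)%(2*np.pi)-np.pi)
print(ctrl.finish_job())
E
```

```text
0.004021309433610565
0.006652622760151328
the job is handed in; nothing more can be done
None
```

The plate is loaded and the job is handed in. No verdict was reported, so what follows is my own last checks at about 24 s on the clock.

**What I did**
1. I caged the knob between the fingers and swung the magnifier out to about 1.6 rad.
2. I gripped the plate, squared it up and slid it left until it met the side fence.
3. I carried it partly under the clips, then pushed it on with two fingers on its rear edge until it stopped moving against the end stop.
4. I swung the magnifier back until it met its stop, then lifted the arm clear.

**What the last checks showed**
- **Plate:** square with the stand. The top camera puts its edges about 1.5 mm short of the end stop and 0.5 mm off sideways, both within camera error. It was still there in the final pictures.
- **Clips:** both look down. In the side picture their lips are back at their starting height, lower than when they rode on the plate. I could not read the clip angles directly.
- **Magnifier:** about 0.005 rad by the top camera.
- **Bystanders:** I never worked near the bottles or the beaker, but I took no final picture measurement of them.

**What went wrong or disagreed**
- While squaring the plate I sent one sideways move the wrong way. The front finger then pressed sideways, most likely on the right clip, with about 9 N. I backed it off at once and saw no lasting effect.
- The fingertips appeared 10 to 22 mm behind the TCP in the side camera, where the description says 11 mm ahead. I set working heights from the pictures instead.
- The force reading stayed near zero while the plate was plainly blocked by the fence and the end stop. I judged those contacts by the tool no longer moving.

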